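# Seat a filter support plate in a filtration manifold

### The job

Fit the clean perforated support plate into the filter base on the middle neck of the manifold. It must not be fingered: take it off the drying rack on the flat lifter, carry it level, lay it in the recess, and press it gently with the flat of the lifter until it is fully home. Then stand the lifter on the bench again and leave everything else as it was.

Things in the scene. Friction and masses are not known exactly. Their poses are not given: they have to be found in the camera images.
- lifter: Cranked flat lifter, 110 g, standing upright on its own flat steel blade. Origin: underside of the blade, below the handle's axis; +z up the handle, +x along the blade. Blade 2.5 mm thick: heel plate 40 mm wide from x = -21 to +15 mm, then a tongue 20 mm wide from x = 15 mm to its square tip at x = 75 mm. Steel stem 12 x 8 mm between blade and handle.
- support_plate: The perforated stainless plate: round, 47 mm across, 5 mm thick, flat, many small holes, about 40 g, loose. Origin: centre of its underside, z up. It lies on the rails of one of the two places of the drying rack, underside 40 mm above the bench. It is still measured while it rides on the lifter.
- rack: White drying rack, fixed, 76 mm (x) by 170 mm (y). Origin: centre of its underside. Two places, at y = -45 and +45 mm: each a pair of rails along x (62 mm long, 6 mm thick, tops 40 mm above the bench) with a gap 32 mm wide and 34 mm deep between, open at the ends. One holds the perforated plate, the other the lid. The tongue goes in level along the rack's +x, under the plate.
- spare_lid: Spare lid, a bystander: plain steel disc 47 mm across, 3 mm thick, with a small black knob; lies on the other place of the rack. Origin: centre of its underside.
- manifold: Stainless vacuum manifold, fixed: a tube 50 mm thick, 330 mm long along its y, on feet, with three necks at y = -110, 0 and 110 mm, rims 100 mm above the bench. Outer necks closed by grey bungs 21 mm high. Origin: on the bench under the middle neck. The bung in the middle neck carries the steel filter base (see neck, gasket). Forcing: more than 16 N of the lifter on it or on the plate.
- neck (a point): Centre of the middle neck's rim; axes as the manifold's. The filter base stands on this axis, 66 mm across: round recess 51 mm across, mouth flared to 56 mm; facing -x, a lift-out notch 27 mm wide in the wall, its sill 9 mm below the base's rim. Its height varies with how deep the bung sits (sill 128 to 152 mm above the bench): not measured; feel for it. It gives 0.1 mm per N on the rubber.
- gasket (a joint): How far the dark grey gasket ring (50 mm outside, 33 inside, 3 thick) in the recess is pushed down, m: 0 as found, 0.003 fully home. Stiff fit: slides at about 6 N and stays where left. Its top, as found, is 9.8 mm below the base's rim, 0.8 mm below the notch's sill. A tongue resting on the sill clears it. Pressed home, the plate's top is 1.2 mm above the sill.
- amber_jar: Bystander: brown glass jar with black cap, 52 mm across, 85 mm high. Origin: centre of its underside.
- wash_bottle: Bystander: white wash bottle, 72 mm across, about 185 mm high with its bent spout. Origin: centre of its underside.
- dish: Bystander: low closed glass dish, 60 mm across, 12 mm high. Origin: centre of its underside.
- lifter_grip (a point): Place to hold the lifter: on the handle's axis, 80 mm above the blade's underside; axes as the lifter's. Wooden handle 24 mm (x) by 14 mm (y), from z = 50 to 116 mm. Grip it from above across the 14 mm, hard (about 60 N), or it swings in the fingers when the tongue is pressed.
- lifter_rest (a point): Point on top of the tongue over which a plate is best balanced: lifter x = 57 mm, z = 2.5 mm; axes as the lifter's.

How it is judged (in metres and radians):
On the way, in this order (a step that is already met when the one before it is completed fails the run):
1. the perforated plate rides level on the lifter, clear of the rack (height (world z) of support_plate above 0.055 m and angle between support_plate's own z axis and vertical below 0.2 rad and contact force between support_plate and lifter above 0.1 N and contact force between support_plate and rack below 0.01 N), for 0.2 s.
2. the plate lies in the recess of the filter base, fully home (horizontal distance between support_plate and neck below 0.004 m and value of joint gasket above 0.0025 m and angle between support_plate's own z axis and vertical below 0.05 rad), for 0.2 s.
At the end, for the whole second after the job is handed in: The perforated plate lies level (within 3 degrees) and at rest in the recess on the middle neck (centre within 4 mm of the neck's axis), the gasket under it pushed at least 2.5 of its 3 mm; the lifter stands upright (within 6 degrees) and still on the bench, touching neither plate nor manifold (all of step 2 and linear speed of each of support_plate, lifter below 0.01 m/s and contact force between lifter and support_plate below 0.01 N and contact force between lifter and manifold below 0.01 N and height (world z) of lifter below 0.004 m and angle between lifter's own z axis and vertical below 0.1 rad).
It fails at once if the gripper touches the support plate (contact force between any of the fingers, the arm and support_plate above 0.05 N).
It fails at once if the plate is tilted more than 15 degrees or dropped on the bench (angle between support_plate's own z axis and vertical above 0.26 rad or height (world z) of support_plate below 0.03 m).
It fails at once if the lifter is forced: over 16 N on the plate or the manifold (contact force between lifter and support_plate above 16 N or contact force between lifter and manifold above 16 N).
It fails at once if the gripper or arm bears on the manifold or the rack (contact force between any of the fingers, the arm and manifold above 5 N or contact force between any of the fingers, the arm and rack above 5 N).
It fails at once if a bystander is moved more than 15 mm (distance of any of spare_lid, amber_jar, wash_bottle, dish from where it was at the start of the episode above 0.015 m).
It also fails if it takes over 72 s, if anything falls off the work surface, if the arm or the gripper's body presses on something with over 40 N, if the wrist force passes 120 N, or if a joint passes its speed limit or range.

### The arm

A 6-joint arm with a two-finger parallel gripper is mounted at the origin on the work surface. World frame = base frame: x ahead of the robot, y to its left, z up, the work surface at z = 0. Lengths are in m, angles in degrees, forces in N, time in s.
With the tool pointing down it reaches from about 0.4 to 0.825 m from the base axis. Payload 7 kg.
Tool frame: the origin (TCP) lies on the centre line of the jaws, within the pads' length; the fingertips stand 19 mm ahead of it and the grasp point (between the pads) is the TCP (r.tip_extent is the distance from the TCP to the fingertips, in m); z points along the fingers, y is the line along which they close (so a half turn about z gives the same grasp; the last joint's range is limited). The gripper opens to 88 mm and grips with 3 to 60 N. Pads are 19 mm wide; open, the fingers measure 130 mm over their backs; the gripper's body (78 mm by 193 mm) begins 47 mm behind the grasp point.
Start: joints at [-60.212, 20.546, 0.682, 0, -70.136, -16.507], TCP at [0.155, -0.657, 0.246] pointing down, gripper open.
Joint ranges: [-176.03, 176.03], [-82.01, 121.73], [-58.28, 71.71], [-173.87, 95.51], [-174.79, -0.11], [-173.66, 173.66]. Speed limits (degrees/s): [136.94, 136.94, 172.46, 180, 180, 180].

### API

Orientations are given as [roll, pitch, yaw] about the fixed x, y, z axes, in that order (R = Rz(yaw) Ry(pitch) Rx(roll)).
In Python, from plant import r gives the robot as it stands. The module is installed in compiled form; this text tells all that it offers.
- The arm moves only by the tool jog_arm, never from a script. Its argument "deltas" is a list that holds one entry, the list of rows, each a list of 5 numbers: the opening, from -1 (shut) to 1 (fully open), then the shift along the world's x, y, z in cm, then the turn about the world's z in rad. In form: [[[claw, dx, dy, dz, turn], ...]]. A call has 1 to 8 rows; each row shifts and turns the commanded pose from where the row before left it; what a row does not reach is not made up. A row lasts 1/8 s, in which the tool goes at most 62.5 mm and 10.7 degrees, less where a joint would pass 70% of its speed; a pose out of reach is approached as far as the arm can. A call with a gripper value outside its range is refused whole. The fingers move at their own pace and stop on an object; "force" is the grip in N (left out, the last holds). Time passes only in rows, so rows that do not move let the fingers close. It gives the time, the measured TCP pose, the force, the opening and the grip force at its end, in the units of the state.
- r.get_state(): the state, without advancing time (a new reading comes with each control period).
- r.capture(name): name is "scene" or "top" or "wrist"; returns the picture (384x512x3 uint8, blue, green, red); there is no depth.
- r.camera_info(name): a dict with "fx", "fy", "cx", "cy" (pixels), "view" (4x4, takes a point from world to camera coordinates). Camera axes: x right, y up, looking along -z (the intrinsics and any distortion apply to the point x, -y, -z); pixel columns grow to the right and rows downward; lengths in m; the calibration is good to about 2 mm. A picture is of the moment at which its call begins: read the wrist's pose just before it. camera_info takes no time and is no camera call; for the wrist camera it gives the pose at the moment of the call.
- r.close_job(): hands the job in; it is judged then, once.
The state is a dict: "time_s": time; "joints": joint angles; "qd": joint speeds; "joint_torque": joint torques, N m; "tcp_pos": TCP position; "eef_rot": TCP orientation; "contact_force": force on the tool from outside, world axes, zero at the start; "moment": the same for the moment, N m; "gripper_width": finger opening in m; "gripper_force": force on a finger pad.
Only numpy, scipy, OpenCV 4.12 (cv2) and the standard library are available. Lean on these libraries where they do the work, as an engineer would, in place of code of your own. Each camera call takes 0.05 s, during which the arm holds its last target. There are 200 camera calls.

## Working session

There is one attempt and no reset: what is moved stays moved. The work goes in short steps, Python scripts to look and compute and a tool call to move; the robot and the scene stay as the last step left them, time stands still between calls to the robot, and variables do not carry over. Pictures are saved under pics/ and viewed, at most 10 in all, crops included, and the job is handed in when it is done.

Besides the shell and the picture viewer there is one more tool, called after "Call:" as name(argument=value, ...), one argument or row to a line, values as JSON. jog_arm: Moves the arm, as the interface text tells. Its arguments: {"type":"object","properties":{"deltas":{"type":"array"},"force":{"type":"number"}},"required":["deltas"]}

```bash
mkdir -p pics
python3 - <<'E'
from plant import r
import cv2,numpy as np
s=r.get_state();print(s)
for n in("scene","top"):
    im=r.capture(n);cv2.imwrite(f"pics/{n}0.png",im);i=r.camera_info(n);print(n,{k:(np.round(v,4).tolist() if k=="view" else v) for k,v in i.items()})
E
```

```text
{'time_s': 0.0, 'joints': array([-6.02117885e+01,  2.05913158e+01,  6.32715278e-01, -2.09480670e-02,
       -7.01354432e+01, -1.65080313e+01]), 'qd': array([ 0.02363929, -0.01382125, -0.02227898,  0.02683769, -0.02497939,
        0.02304586]), 'joint_torque': array([-1.07249463e-03, -5.82711911e+01,  2.93049181e+01,  6.99705362e+00,
        6.82194936e-03, -1.50198166e-04]), 'tcp_pos': array([ 0.15494029, -0.656496  ,  0.24461336]), 'eef_rot': array([ 1.79904237e+02, -7.84452103e-03, -1.66726948e+02]), 'contact_force': array([-0.27498268,  0.12723452,  0.60846745]), 'moment': array([ 0.07839107, -0.01928425, -0.01079918]), 'gripper_force': 0.0, 'gripper_width': 0.08757626804647865}
scene {'fx': 412.3305094487655, 'fy': 412.3305094487655, 'cx': 255.2842574868421, 'cy': 187.7018842041396, 'view': [[0.1947, 0.9807, -0.0199, -0.1284], [-0.6839, 0.1503, 0.7139, 0.303], [0.7031, -0.1254, 0.7, -1.4528], [0.0, 0.0, 0.0, 1.0]]}
top {'fx': 441.2338065922842, 'fy': 441.2338065922842, 'cx': 253.49360325423166, 'cy': 197.0880747879433, 'view': [[0.024, -0.9997, 0.0036, 0.0148], [0.995, 0.0242, 0.0973, -0.5817], [-0.0974, 0.0012, 0.9952, -1.1472], [0.0, 0.0, 0.0, 1.0]]}
```

View pics/scene0.png

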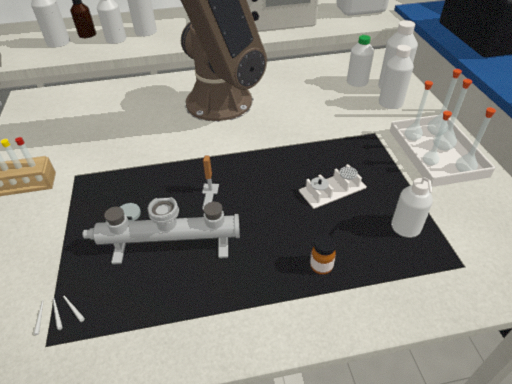

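View pics/top0.png

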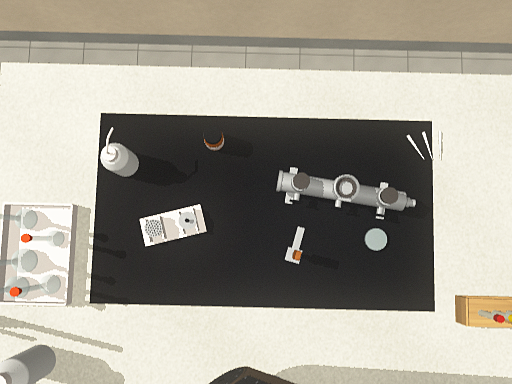

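Scene: lifter near (208,185), manifold left, rack with perforated plate right; the top view shows lifter handle (297,256), tongue tip (301,228), middle neck (346,187), perforated plate (154,229), lid (186,221). I'll zoom in on the parts.

```bash
cat > h.py <<'E'
import numpy as np,cv2
from plant import r
def ray(n,u,v,info=None):
    i=info or r.camera_info(n);V=np.array(i["view"]);R=V[:3,:3];c=-R.T@V[:3,3]
    d=R.T@np.array([(u-i["cx"])/i["fx"],-(v-i["cy"])/i["fy"],-1.]);return c,d
def onz(n,u,v,z,info=None):
    c,d=ray(n,u,v,info);return c+d*(z-c[2])/d[2]
def px(n,p,info=None):
    i=info or r.camera_info(n);V=np.array(i["view"]);q=V[:3,:3]@p+V[:3,3]
    return i["cx"]+i["fx"]*q[0]/-q[2], i["cy"]-i["fy"]*q[1]/-q[2]
E
python3 - <<'E'
import cv2,numpy as np
t=cv2.imread("pics/top0.png");s=cv2.imread("pics/scene0.png")
def c(im,x,y,w,h,k):return cv2.resize(im[y:y+h,x:x+w],None,fx=k,fy=k,interpolation=cv2.INTER_CUBIC)
a=np.hstack([c(t,270,160,80,60,5),c(t,330,160,80,60,5)])
b=np.hstack([c(t,135,198,80,60,5),c(t,270,218,80,60,5)])
cv2.imwrite("pics/c1.png",np.vstack([a,b]))
E
```

```text
(no output)
```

View pics/c1.png

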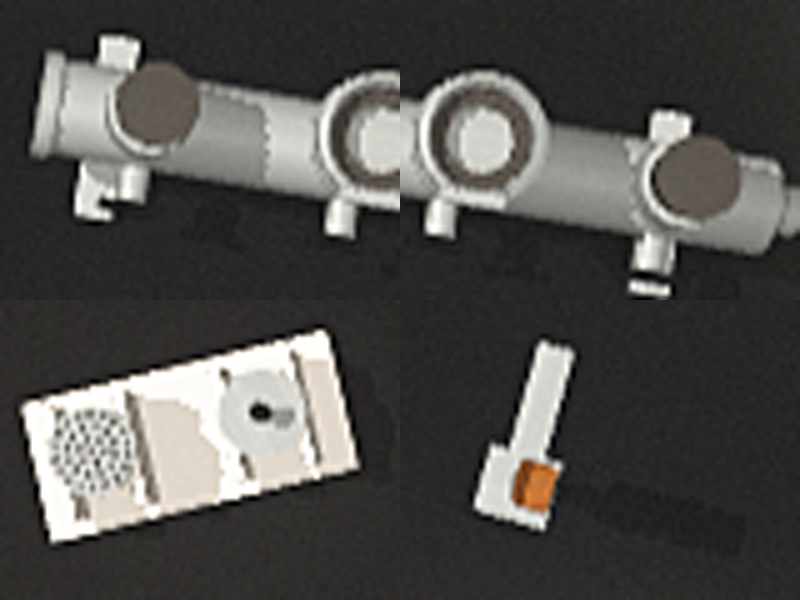

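Run:
```python
from h import *
t=cv2.imread("pics/top0.png")
P=lambda u,v,z:np.round(onz("top",u,v,z),4)
# crop px->image px
f=lambda x,y,ox,oy:(ox+x/5-.4,oy+y/5-.4)
print("plate",P(*f(92,452-300,135,198),.045),"lid",P(*f(262,412-300,135,198),.043))
for c in [(22,107),(325,32),(357,167),(55,242)]:print("rackcorner",P(*f(*c,135,198),.006))
print("bungs",P(*f(157,105,270,160),.121),P(*f(697,180,250,160),.121))
print("base rim",P(*f(485,138,250,160),.149),"notch",P(*f(462,200,250,160),.149))
g=t[218:278,270:350].astype(int);m=((g.min(2)>130)).astype(np.uint8)
pts=np.argwhere(m)[:,::-1]+[270,218]
w=np.array([onz("top",u,v,.0025)[:2] for u,v in pts]);
T=[f(543,43,270,218),f(573,48,270,218)]  # tip corners
print("tip",[P(u,v-60,.0025) for u,v in T])
for c in [(492,143),(473,207),(545,228),(565,160)]:print("heel/..",P(*f(c[0]-400,c[1],270,218),.0025))
for c in [(543,43),(573,48)]:print("tip",P(*f(c[0]-400,c[1],270,218),.0025))
print("handle top",P(*f(541-400,462-300+25-25,270,218),.116))
```

```text
plate [0.4922 0.2888 0.045 ] lid [0.5153 0.2013 0.043 ]
rackcorner [0.5164 0.3364 0.006 ]
rackcorner [0.561  0.1744 0.006 ]
rackcorner [0.4885 0.1545 0.006 ]
rackcorner [0.4444 0.3151 0.006 ]
bungs [ 0.6157 -0.087   0.121 ] [ 0.5838 -0.3038  0.121 ]
base rim [ 0.5986 -0.1935  0.149 ] notch [ 0.5684 -0.1826  0.149 ]
tip [array([ 0.6771, -0.3113,  0.0025]), array([ 0.6748, -0.3278,  0.0025])]
heel/.. [ 0.453  -0.0673  0.0025]
heel/.. [ 0.4186 -0.0577  0.0025]
heel/.. [ 0.4083 -0.0965  0.0025]
heel/.. [ 0.4448 -0.1068  0.0025]
tip [ 0.5075 -0.094   0.0025]
tip [ 0.5052 -0.1103  0.0025]
handle top [ 0.4457 -0.0821  0.116 ]
```

Crops show: the notch of the base faces the robot (462,200 in crop), the plate at (92,452), lifter tongue pointing away from the robot. Moving above the lifter, turning the wrist to it.

Call:
jog_arm(
  deltas=[
    [[0, 2.3, 5.2, 1.0, -0.063], [0, 2.3, 5.2, 1.0, -0.063], [0, 2.3, 5.2, 1.0, -0.063], [0, 2.3, 5.2, 1.0, -0.063], [0, 2.3, 5.2, 1.0, -0.063], [0, 2.3, 5.2, 1.0, -0.063], [0, 2.3, 5.2, 0.5, -0.063], [0, 2.3, 5.2, 0, -0.063]],
  ],
  force=60,
)

```text
time_s: 1.1
tcp_pos: [0.3394, -0.2393, 0.311]
eef_rot: [180.0, 0.1, 164.3]
contact_force: [1.6, -0.1, -0.6]
gripper_width: 0.0442
gripper_force: 0.0
```

Call:
jog_arm(
  deltas=[
    [[0, 2.3, 5.2, 0, 0], [0, 2.5, 5.2, 0, 0], [0, 2.0, 4.6, 0, 0], [0, 0, 0, 0, 0], [0, 0, 0, 0, 0]],
  ],
)

```text
time_s: 1.72
tcp_pos: [0.4068, -0.0909, 0.3103]
eef_rot: [-180.0, -0.0, 164.5]
contact_force: [0.2, -0.1, -0.1]
gripper_width: 0.0436
gripper_force: 0.0
```

Run:
```python
from h import *
s=r.get_state();print(s["time_s"],s["tcp_pos"],s["eef_rot"],s["joints"],s["gripper_width"],s["contact_force"])
i=r.camera_info("wrist");im=r.capture("wrist");cv2.imwrite("pics/w1.png",im)
V=np.array(i["view"]);print(i["fx"],i["cx"],i["cy"],-V[:3,:3].T@V[:3,3],V.round(3).tolist())
```

```text
1.725 [ 0.406771   -0.09085918  0.31031016] [-1.79981709e+02 -3.74651474e-02  1.64467222e+02] [ 1.48042788e+01 -7.23484428e+00 -2.30373562e+01 -3.25917321e-03
 -7.42390617e+01 -1.20336165e+02] 0.043592015092168174 [ 0.21879134 -0.11439932 -0.06674304]
281.18136382824184 253.11978296156994 190.80566171444332 [ 0.32655931 -0.06907146  0.44959982] [[0.267, 0.964, -0.0, -0.021], [-0.917, 0.254, -0.307, 0.455], [-0.295, 0.082, 0.952, -0.326], [0.0, 0.0, 0.0, 1.0]]
```

View pics/w1.png

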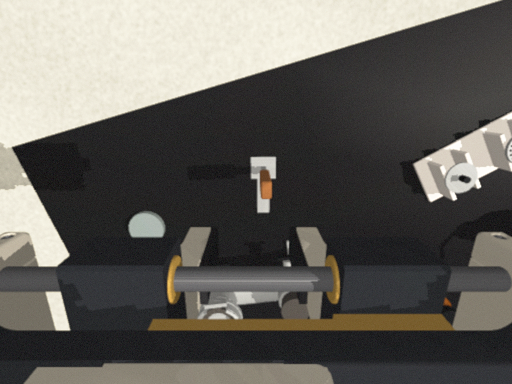

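The wrist picture shows the lifter at (264,185), with the camera behind the fingers. Half a turn will put the camera on the tongue side. I look at the neck on the way.

Call:
jog_arm(
  deltas=[
    [[0, 0.95, -0.55, 0, 0.185], [0, 0.95, -0.55, 0, 0.185], [0, 0.95, -0.55, 0, 0.185], [0, 0.95, -0.55, 0, 0.185], [0, 0.95, -0.55, 0, 0.185], [0, 0.95, -0.55, 0, 0.185], [0, 0.95, -0.55, 0, 0.185], [0, 0.95, -0.55, 0, 0.185]],
  ],
)

```text
time_s: 2.78
tcp_pos: [0.4826, -0.1367, 0.3105]
eef_rot: [180.0, -0.0, -110.6]
contact_force: [-0.2, -0.4, -0.1]
gripper_width: 0.0438
gripper_force: 0.0
```

Call:
jog_arm(
  deltas=[
    [[0, 0.95, -0.55, 0, 0.185], [0, 0.95, -0.55, 0, 0.185], [0, 0.95, -0.55, 0, 0.185], [0, 0.95, -0.55, 0, 0.185], [0, 0.95, -0.55, 0, 0.185], [0, 0.95, -0.55, 0, 0.185], [0, 0.95, -0.55, 0, 0.185], [0, 0.95, -0.55, 0, 0.185]],
  ],
)

```text
time_s: 3.78
tcp_pos: [0.5585, -0.1809, 0.3104]
eef_rot: [180.0, 0.0, -25.8]
contact_force: [-0.4, 0.7, -0.1]
gripper_width: 0.0438
gripper_force: 0.0
```

Call:
jog_arm(
  deltas=[
    [[0, 0.95, -0.55, 0, 0.185], [0, 0, 0, 0, 0], [0, 0, 0, 0, 0]],
  ],
)

```text
time_s: 4.15
tcp_pos: [0.5678, -0.1853, 0.3104]
eef_rot: [180.0, 0.0, -15.7]
contact_force: [0.2, 0.6, 0.2]
gripper_width: 0.0441
gripper_force: 0.0
```

```bash
cat >> h.py <<'E'
import json
def snap(tag):
    s=r.get_state();i=r.camera_info("wrist");i={k:np.array(v).tolist() for k,v in i.items()};im=r.capture("wrist");cv2.imwrite(f"pics/{tag}.png",im)
    json.dump(dict(i=i,tcp=s["tcp_pos"].tolist(),yaw=float(s["eef_rot"][2])),open(f"pics/{tag}.json","w"));print(tag,s["time_s"],s["tcp_pos"].round(4),s["eef_rot"].round(2),s["contact_force"].round(2),s["joints"].round(0))
    return im,i
def load(tag): return cv2.imread(f"pics/{tag}.png"),json.load(open(f"pics/{tag}.json"))["i"]
E
python3 - <<'E'
from h import *
snap("n1")
E
```

```text
n1 4.15 [ 0.5678 -0.1853  0.3104] [ 1.800e+02  2.000e-02 -1.573e+01] [0.24 0.56 0.25] [  1.  11.  -4.  -0. -75.  74.]
```

Call:
jog_arm(
  deltas=[
    [[0, -3.5, 3.0, 0, 0], [0, -4.0, 3.0, 0, 0], [0, -3.5, 3.5, 0, 0], [0, 0, 0, 0, 0], [0, 0, 0, 0, 0]],
  ],
)

```text
time_s: 4.82
tcp_pos: [0.4585, -0.0893, 0.3112]
eef_rot: [-180.0, -0.1, -15.4]
contact_force: [0.6, -0.3, -0.2]
gripper_width: 0.0435
gripper_force: 0.0
```

Run:
```python
from h import *
b,_=snap("l1");a=cv2.imread("pics/n1.png")
cv2.imwrite("pics/c2.png",np.vstack([cv2.resize(x,None,fx=.78,fy=.78) for x in(a,b)]))
```

```text
l1 4.825 [ 0.4585 -0.0893  0.3112] [-1.7997e+02 -8.0000e-02 -1.5430e+01] [ 0.57 -0.27 -0.18] [ 13.  -2. -18.   0. -74.  61.]
```

View pics/c2.png

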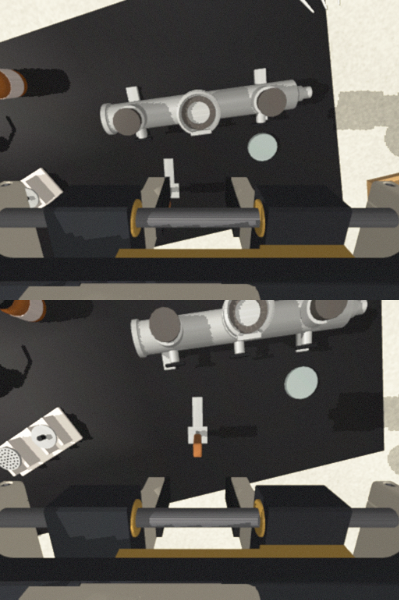

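The two wrist pictures (scaled 0.78): n1 shows the filter base at (198,112) with notch towards the bottom; l1 shows the lifter tongue at (197,410), handle (197,448). Now fitting.

```bash
python3 - <<'E'
from h import *
im,i=load("l1");g=im.astype(int)
roi=np.zeros(g.shape[:2],bool);roi[110:200,225:285]=1
m=roi&(g.min(2)>110)&(g.max(2)-g.min(2)<40)
m=cv2.morphologyEx(m.astype(np.uint8),cv2.MORPH_OPEN,np.ones((2,2)))
n,l,st,_=cv2.connectedComponentsWithStats(m);k=1+st[1:,4].argmax();print(st[k])
P=np.array([onz("wrist",u,v,.0025,i)[:2] for v,u in np.argwhere(l==k)])
for it in range(1):
    # tongue: rows far from heel
    rows=np.argwhere(l==k);top=rows[:,0].min();cs=[];ed=[]
    for v in range(top+3,top+33):
        u=rows[rows[:,0]==v][:,1]; a=onz("wrist",u.min()-.5,v,.0025,i)[:2];b=onz("wrist",u.max()+.5,v,.0025,i)[:2];cs.append((a+b)/2);ed.append(np.linalg.norm(a-b))
    cs=np.array(cs);print("w",np.round(np.array(ed)*1000,1))
    c=cs.mean(0);d=np.linalg.svd(cs-c)[2][0];d*=np.sign(d[0]);print("yaw",np.degrees(np.arctan2(d[1],d[0])),"tip along",((P-c)@d).max())
    t=c+d*((P-c)@d).max();print("tip",t,"origin",t-.075*d, "extent",np.ptp((P-c)@d))
o=roi&(g[:,:,2]-g[:,:,0]>50);v,u=np.argwhere(o).T;print("orange",u.min(),u.max(),v.min(),v.max(),onz("wrist",(u.min()+u.max())/2,v.max()-5,.116,i))
# neck
for tag,box,th in(("n1",(205,95,305,190),None),("top0",(326,166,366,208),None)):
    J=cv2.imread(f"pics/{tag}.png");x0,y0,x1,y1=box;q=cv2.cvtColor(J[y0:y1,x0:x1],cv2.COLOR_BGR2GRAY)
    cv2.imwrite(f"pics/{tag}_g.png",q)
    K=8;Q=cv2.resize(q,None,fx=K,fy=K,interpolation=cv2.INTER_CUBIC)
    T,b=cv2.threshold(Q,0,255,cv2.THRESH_OTSU);cn,h=cv2.findContours(b,cv2.RETR_CCOMP,cv2.CHAIN_APPROX_NONE)
    for c in cn:
        A=cv2.contourArea(c)/K/K
        if A>150:
            e=cv2.fitEllipse(cv2.convexHull(c));print(tag,T,"A",round(A),"c",np.round((np.array(e[0])+.5)/K-.5+[x0,y0],2),"ax",np.round(np.array(e[1])/K,1))
E
python3 - <<'E'
import cv2,numpy as np
a=cv2.imread("pics/n1.png")[95:195,195:320];b=cv2.imread("pics/top0.png")[160:215,320:375]
cv2.imwrite("pics/c3.png",np.hstack([cv2.resize(a,(480,384),interpolation=2),cv2.resize(b,(384,384),interpolation=2)])[:, :800])
E
```

```text
[242 125  25  60 943]
w [21.9 21.9 21.9 21.9 21.9 22.  22.  22.  22.  22.1 22.1 22.1 22.1 22.2
 22.2 22.2 22.2 22.3 22.3 22.3 22.3 22.4 22.4 20.8 20.8 20.8 20.9 20.9
 20.9 20.9]
yaw -14.312322601576284 tip along 0.027379248786581913
tip [ 0.50511304 -0.10274738] origin [ 0.43244085 -0.08420682] extent 0.09611460312978148
orange 247 258 173 199 [ 0.43228084 -0.08170479  0.116     ]
n1 105.0 A 710 c [254.15 143.83] ax [30.1 31. ]
n1 105.0 A 4416 c [257.43 141.19] ax [ 62.1 126. ]
n1 105.0 A 1490 c [253.55 144.47] ax [44.  44.2]
top0 110.0 A 918 c [345.35 191.37] ax [34.6 47. ]
top0 110.0 A 336 c [345.74 187.14] ax [20.6 21.4]
```

View pics/c3.png

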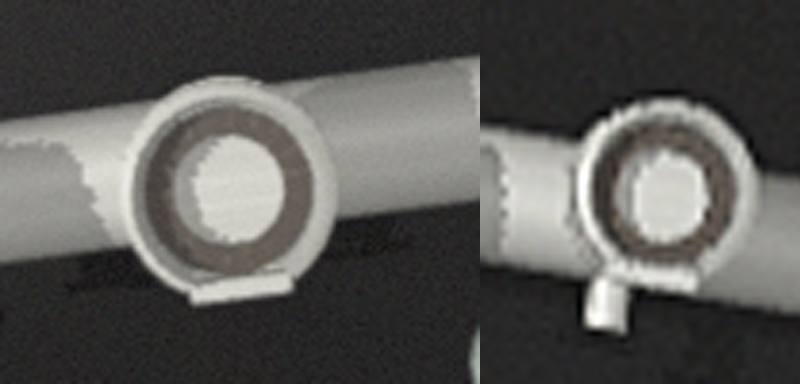

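Picture shows in n1 the dark gasket ring inside the bright base rim, notch lip at the bottom (240,290). Now down onto the lifter handle and grip.

Call:
jog_arm(
  deltas=[
    [[0, -1.3, 0.3, -3.5, 0], [0, -1.25, 0.3, -4.5, 0], [0, 0, 0, -5, 0], [0, 0, 0, -5, 0], [0, 0, 0, -3.5, 0], [0, 0, 0, -1.6, 0], [0, 0, 0, 0, 0], [0, 0, 0, 0, 0]],
  ],
  force=60,
)

```text
time_s: 5.88
tcp_pos: [0.4338, -0.0837, 0.0799]
eef_rot: [180.0, -0.0, -15.4]
contact_force: [-0.2, 0.5, 0.4]
gripper_width: 0.044
gripper_force: 0.0
```

Run:
```python
from h import *
_,i=load("n1")
def tri(rays):
    A=np.zeros((3,3));b=np.zeros(3)
    for c,d in rays:
        d=d/np.linalg.norm(d);M=np.eye(3)-np.outer(d,d);A+=M;b+=M@c
    return np.linalg.solve(A,b)
a=ray("wrist",254.9,142.4,i);t=ray("top",346.9,186.8)
print("rim tri",tri([a,t]))
for z in(.14,.15,.16):print(z,onz("wrist",254.9,142.4,z,i),onz("top",346.9,186.8,z), "gasket w",onz("wrist",253.55,144.47,z-.0098,i), 'diam', (onz("wrist",227.5,142.4,z,i)-onz("wrist",282.3,142.4,z,i))[:2])
print(r.get_state()["tcp_pos"],r.get_state()["eef_rot"])
```

```text
rim tri [ 0.6031309  -0.19863216  0.12532666]
0.14 [ 0.60572315 -0.19846746  0.14      ] [ 0.60068866 -0.19613821  0.14      ] gasket w [ 0.60255836 -0.19605753  0.1302    ] diam [0.01622975 0.05780904]
0.15 [ 0.60708073 -0.19878482  0.15      ] [ 0.59942253 -0.19399887  0.15      ] gasket w [ 0.60397337 -0.1964406   0.1402    ] diam [0.01570558 0.05594202]
0.16 [ 0.60843831 -0.19910218  0.16      ] [ 0.59815639 -0.19185953  0.16      ] gasket w [ 0.60538837 -0.19682366  0.1502    ] diam [0.01518142 0.054075  ]
[ 0.4337732  -0.08369957  0.0799483 ] [ 1.79996822e+02 -2.19301691e-02 -1.54487005e+01]
```

Call:
jog_arm(
  deltas=[
    [[-1, 0, 0, 0, 0], [-1, 0, 0, 0, 0], [-1, 0, 0, 0, 0], [-1, 0, 0, 0, 0], [-1, 0, 0, 0, 0]],
  ],
  force=60,
)

```text
time_s: 6.5
tcp_pos: [0.4331, -0.0834, 0.0797]
eef_rot: [-180.0, -0.0, -15.4]
contact_force: [-1.2, 1.2, 2.5]
gripper_width: 0.0137
gripper_force: 60.0
```

Call:
jog_arm(
  deltas=[
    [[-1, 0, 0, 2.0, 0], [-1, 0, 0, 4.0, 0], [-1, 0, 0, 4, 0], [-1, 0, 0, 4, 0], [-1, 0, 0, 0, 0], [-1, 0, 0, 0, 0]],
  ],
)

```text
time_s: 7.25
tcp_pos: [0.4324, -0.0834, 0.2188]
eef_rot: [-180.0, 0.1, -15.4]
contact_force: [0.5, 0.1, -2.1]
gripper_width: 0.0135
gripper_force: 60.0
```

Run:
```python
from h import *
im,i=snap("g1");g=im.astype(int)
s=r.get_state();x=s["tcp_pos"];yw=np.radians(s["eef_rot"][2]);d=np.array([np.cos(yw),np.sin(yw),0])
for lx in(0,15,57,75):print(lx,np.round(px("wrist",x+[0,0,-.0775]+d*lx/1000,i),1))
cv2.imwrite("pics/g1c.png",cv2.resize(im[120:300,170:340],None,fx=3,fy=3))
```

```text
g1 7.25 [ 0.4324 -0.0834  0.2188] [-1.7999e+02  5.0000e-02 -1.5420e+01] [ 0.5   0.07 -2.07] [ 15.  -1. -30.  -0. -61.  60.]
0 [252.6 207. ]
15 [252.6 189.7]
57 [252.6 137.2]
75 [252.6 112.8]
```

View pics/g1c.png

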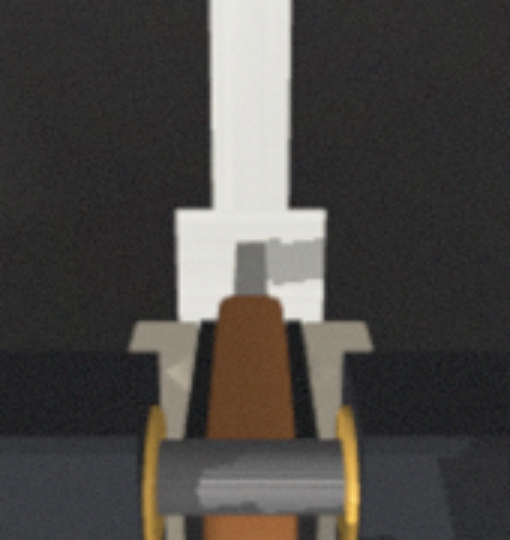

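The lifter sits straight in the jaws: heel edge at crop row 210 (predicted 189.7 full, seen 190), tongue centre column 250. To the rack.

Call:
jog_arm(
  deltas=[
    [[-1, -0.7, 3.0, 0, 0.066], [-1, -0.7, 5.0, 0, 0.066], [-1, -0.7, 5.0, 0, 0.066], [-1, -0.7, 5, 0, 0.066], [-1, -0.7, 5, 0, 0.066], [-1, -0.7, 5, 0, 0.066], [-1, -0.7, 4.2, 0, 0.066], [-1, -0.3, 2, 0, 0.066]],
  ],
)

```text
time_s: 8.3
tcp_pos: [0.3802, 0.2599, 0.2181]
eef_rot: [179.9, 0.1, 15.1]
contact_force: [0.7, -0.7, -1.2]
gripper_width: 0.0138
gripper_force: 60.0
```

Call:
jog_arm(
  deltas=[
    [[-1, 0, 0, 0, 0], [-1, 0, 0, 0, 0], [-1, 0, 0, 0, 0]],
  ],
)

```text
time_s: 8.68
tcp_pos: [0.3812, 0.2575, 0.2194]
eef_rot: [180.0, 0.0, 14.8]
contact_force: [0.1, 0.1, -0.9]
gripper_width: 0.0136
gripper_force: 60.0
```

Run:
```python
from h import *
im,i=snap("r1");g=im.astype(int)
s=r.get_state();x=s["tcp_pos"];yw=np.radians(s["eef_rot"][2]);d=np.array([np.cos(yw),np.sin(yw),0])
for lx in(15,75):print(lx,np.round(px("wrist",x+[0,0,-.0775]+d*lx/1000,i),1))
print("plate pred",px("wrist",np.array([.4922,.2888,.045]),i))
cv2.imwrite("pics/r1c.png",cv2.resize(im[0:250,100:450],None,fx=2.2,fy=2.2))
J,_=load("g1");G=J.astype(int)
for v in(120,140,160,180):
    u=np.argwhere(G[v,200:310].min(1)>120).ravel()+200;print(v,u.min(),u.max())
c=np.argwhere(G[60:190,253].min(1)>120).ravel();print("tip row",60+c.min())
```

```text
r1 8.675 [0.3812 0.2575 0.2194] [1.7998e+02 2.0000e-02 1.4760e+01] [ 0.06  0.05 -0.88] [ 59.   1. -28.  -0. -61.  46.]
15 [252.2 189.3]
75 [252.1 112.2]
plate pred (np.float64(250.5214744139049), np.float64(67.92096603471043))
120 240 266
140 240 266
160 240 266
180 241 265
tip row 113
```

View pics/r1c.png

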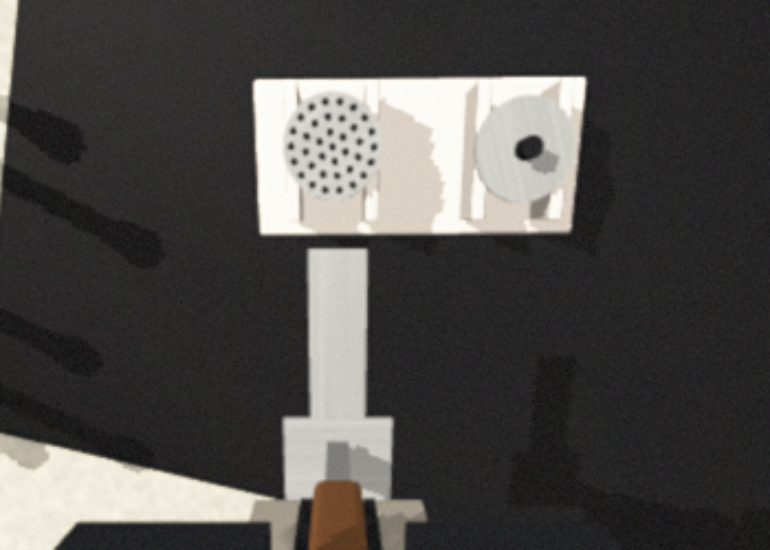

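The picture shows the plate centred about crop (332,145), rack edges nearly level in the picture (yaw ≈ +0.4° off), tongue straight below it. Fit the plate.

Run:
```python
from h import *
im,i=load("r1");J=json.load(open("pics/r1.json"));x=np.array(J["tcp"]);yw=np.radians(J["yaw"])
d=np.array([np.cos(yw),np.sin(yw)]);n=np.array([-d[1],d[0]])
def loc(p):q=p[:2]-x[:2];return np.round([q@d*1000,q@n*1000],1)
print("plate",loc(onz("wrist",250.8,65.6,.045,i)),onz("wrist",250.8,65.6,.045,i))
print("dia",(onz("wrist",100+284/2.2,65.6,.045,i)-onz("wrist",100+381/2.2,65.6,.045,i)))
print("hole centroid",end=" ")
g=cv2.cvtColor(im,cv2.COLOR_BGR2GRAY)
m=np.zeros_like(g);cv2.ellipse(m,(251,65),(20,22),0,0,360,255,-1);h=(g<100)&(m>0);v,u=np.argwhere(h).T
print(len(u),u.mean(),v.mean(),"mid",(u.min()+u.max())/2,(v.min()+v.max())/2,loc(onz("wrist",u.mean(),v.mean(),.045,i)))
cs=[(253,80),(585,77),(572,235),(260,236)]
for a,b in cs:print("corner",loc(onz("wrist",100+a/2.2-.3,b/2.2-.3,.006,i)))
print("tongue mid",loc(onz("wrist",253.1,150,x[2]-.0775,i)),loc(onz("wrist",253.1,113,x[2]-.0775,i)))
# rails right edges visible: left rail 
for a in (287,300,366,379):print("rail",a,loc(onz("wrist",100+a/2.2-.3,83/2.2,.04,i)))
```

```text
plate [117.5   1.7] [0.49439363 0.28907802 0.045     ]
dia [-0.01155322  0.04369725  0.        ]
hole centroid 126 250.47619047619048 65.95238095238095 mid 250.5 65.5 [117.2   2. ]
corner [152.2  42.3]
corner [ 153.7 -126.5]
corner [  76.8 -128.9]
corner [76.1 41.6]
tongue mid [46.9 -0.6] [74.5 -0.6]
rail 287 [144.   22.6]
rail 300 [144.   16.6]
rail 366 [144.1 -13.8]
rail 379 [144.1 -19.8]
```

Call:
jog_arm(
  deltas=[
    [[-1, -0.75, -0.08, 0, 0.009], [-1, -0.75, -0.09, -1.7, 0], [-1, 0, 0, -3, 0], [-1, 0, 0, -3, 0], [-1, 0, 0, -2.5, 0], [-1, 0, 0, -1.5, 0], [-1, 0, 0, 0, 0], [-1, 0, 0, 0, 0]],
  ],
)

```text
time_s: 9.72
tcp_pos: [0.3662, 0.2572, 0.1033]
eef_rot: [-180.0, -0.0, 15.4]
contact_force: [0.1, 0.1, -0.5]
gripper_width: 0.0139
gripper_force: 60.0
```

Run:
```python
from h import *
im,i=snap("r2")
s=r.get_state();x=s["tcp_pos"];yw=np.radians(s["eef_rot"][2]);d=np.array([np.cos(yw),np.sin(yw)]);n=np.array([-d[1],d[0]])
q=np.array([.49439363,.28907802])-x[:2];print("to plate",q@d*1000,q@n*1000)
```

```text
r2 9.725 [0.3662 0.2572 0.1033] [-1.7997e+02 -5.0000e-02  1.5380e+01] [ 0.06  0.09 -0.52] [ 60.   8. -38.   0. -44.  45.]
to plate 131.93216192645275 -3.331032496607312
```

Call:
jog_arm(
  deltas=[
    [[-1, 0.07, -0.25, 0, 0], [-1, 1.2, 0.33, 0, 0], [-1, 1.2, 0.33, 0, 0], [-1, 1.2, 0.33, 0, 0], [-1, 1.2, 0.33, 0, 0], [-1, 1.2, 0.33, 0, 0], [-1, 1.2, 0.33, 0, 0], [-1, 0, 0, 0, 0]],
  ],
)

```text
time_s: 10.78
tcp_pos: [0.4396, 0.2744, 0.1023]
eef_rot: [180.0, 0.0, 15.3]
contact_force: [-0.4, -0.5, -0.9]
gripper_width: 0.0138
gripper_force: 60.0
```

Run:
```python
from h import *
im,i=snap("r3")
s=r.get_state();x=s["tcp_pos"];yw=np.radians(s["eef_rot"][2]);d=np.array([np.cos(yw),np.sin(yw)]);n=np.array([-d[1],d[0]])
q=np.array([.49439363,.28907802])-x[:2];print("to plate",q@d*1000,q@n*1000)
g=cv2.cvtColor(im,cv2.COLOR_BGR2GRAY);u,v=px("wrist",np.array([.4944,.2891,.045]),i);print(u,v)
cv2.imwrite("pics/r3c.png",cv2.resize(im[40:240,130:380],None,fx=2.4,fy=2.4))
```

```text
r3 10.775 [0.4396 0.2744 0.1023] [179.99   0.    15.33] [-0.41 -0.55 -0.89] [ 54.  14. -30.   0. -46.  52.]
to plate 57.49394730481934 -0.1405378477275076
252.66496484245906 140.59755735517808
```

View pics/r3c.png

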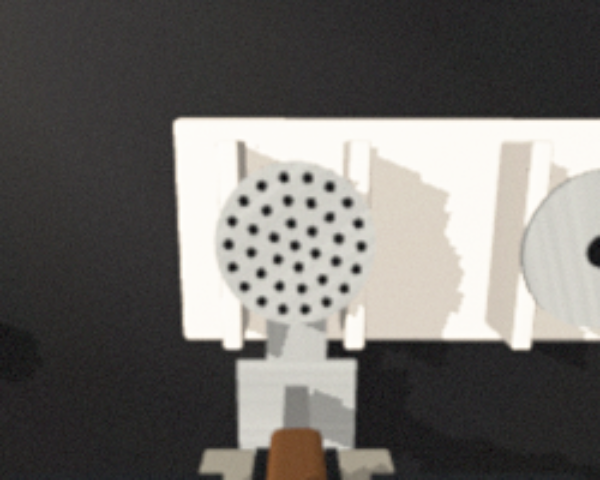

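The plate (crop centre 295,240) lies over the tongue (centre column 297), which passes between the rails. Lift gently.

Call:
jog_arm(
  deltas=[
    [[-1, 0, 0, 0.5, 0], [-1, 0, 0, 0.6, 0], [-1, 0, 0, 0.2, 0], [-1, 0, 0, 0.2, 0], [-1, 0, 0, 0.2, 0], [-1, 0, 0, 0.3, 0], [-1, 0, 0, 0.6, 0], [-1, 0, 0, 1.0, 0]],
  ],
)

```text
time_s: 11.82
tcp_pos: [0.4386, 0.274, 0.1389]
eef_rot: [180.0, 0.0, 15.4]
contact_force: [1.0, -0.4, -1.5]
gripper_width: 0.0139
gripper_force: 60.0
```

Call:
jog_arm(
  deltas=[
    [[-1, 0, 0, 1.5, 0], [-1, 0, 0, 2.0, 0], [-1, 0, 0, 2.5, 0], [-1, 0, 0, 2.5, 0], [-1, 0, 0, 2, 0], [-1, 0, 0, 1, 0], [-1, 0, 0, 0, 0], [-1, 0, 0, 0, 0]],
  ],
)

```text
time_s: 12.82
tcp_pos: [0.4384, 0.2739, 0.2528]
eef_rot: [180.0, 0.1, 15.4]
contact_force: [0.3, -0.0, -1.5]
gripper_width: 0.0135
gripper_force: 60.0
```

```bash
cat >> h.py <<'E'
def holes(tag,u0=253,v0=140,R=34,th=90):
    im,i=load(tag);g=cv2.cvtColor(im,cv2.COLOR_BGR2GRAY);m=np.zeros_like(g);cv2.circle(m,(u0,v0),R,255,-1)
    v,u=np.argwhere((g<th)&(m>0)).T;return len(u),u.mean(),v.mean(),(u.min()+u.max())/2,(v.min()+v.max())/2
def local(tag,u,v,dz):
    J=json.load(open(f"pics/{tag}.json"));x=np.array(J["tcp"]);a=np.radians(J["yaw"]);d=np.array([np.cos(a),np.sin(a)]);n=np.array([-d[1],d[0]])
    q=(onz("wrist",u,v,x[2]+dz,J["i"])-x)[:2]*1000;return round(q@d,2),round(q@n,2)
E
python3 - <<'E'
from h import *
snap("p1");im,i=load("p1");cv2.imwrite("pics/p1c.png",cv2.resize(im[40:240,130:380],None,fx=2.4,fy=2.4))
h=holes("p1");print(h,local("p1",h[1],h[2],-.0722),local("p1",h[3],h[4],-.0722))
E
```

```text
p1 12.825 [0.4384 0.2739 0.2528] [1.7997e+02 6.0000e-02 1.5360e+01] [ 0.3  -0.03 -1.51] [ 54.   5. -18.  -0. -66.  52.]
(536, np.float64(250.4570895522388), np.float64(146.48134328358208), np.float64(252.0), np.float64(140.0)) (np.float64(50.33), np.float64(1.33)) (np.float64(55.17), np.float64(0.17))
```

View pics/p1c.png

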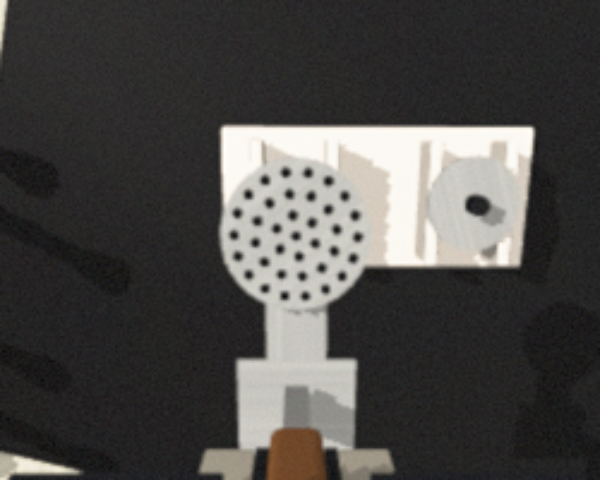

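The plate rides level on the tongue: crop centre (295,234), clear of the rack. Now refining the neck numerically from bungs and gasket.

Run:
```python
from h import *
print("plate local",local("p1",252.7,137.1,-.0722),local("p1",252.7,136.8,-.0722))
c,d=ray("wrist",0,0,load("n1")[1]);print("cam",c)
def segs(im,info,name,rois):
    b=cv2.GaussianBlur(im,(3,3),0).astype(int);out=[]
    for (x0,y0,x1,y1) in rois:
        q=b[y0:y1,x0:x1];cen=q[q.shape[0]//2,q.shape[1]//2];
        m=(np.abs(q-cen).max(2)<22).astype(np.uint8);n,l,st,ce=cv2.connectedComponentsWithStats(m);k=l[q.shape[0]//2,q.shape[1]//2]
        cn=max(cv2.findContours((l==k).astype(np.uint8),0,1)[0],key=cv2.contourArea);e=cv2.fitEllipse(cv2.convexHull(cn))
        u,v=np.array(e[0])+[x0,y0];w=onz(name,u,v,.121,info);out.append(w[:2]);print(name,cen,st[k],np.round(e[1],1),(round(u,1),round(v,1)),w.round(4))
    dd=out[0]-out[1];print("mid",(out[0]+out[1])/2,"len",np.linalg.norm(dd),"yaw",np.degrees(np.arctan2(dd[1],dd[0]))-90)
im,i=load("n1");segs(im,i,"wrist",[(138,131,188,181),(322,105,372,155)])
im,i=load("l1");segs(im,i,"wrist",[(187,10,235,56),(185+140,-0,455,20)][:1]*2)
t=cv2.imread("pics/top0.png");segs(t,None,"top",[(286,166,316,196),(374,180,406,212)])
# scans through gasket in n1
im=load("n1")[0];g=cv2.cvtColor(im,cv2.COLOR_BGR2GRAY)
print(g[144,222:288].tolist());print(g[105:185,254].tolist())
```

```text
plate local (np.float64(57.31), np.float64(-0.35)) (np.float64(57.53), np.float64(-0.35))
cam [ 0.64775823 -0.20829398  0.44963248]
wrist [ 90  96 104] [  0   8  44  34 964] [35.4 48.4] (np.float64(159.2), np.float64(158.4)) [ 0.6156 -0.0837  0.121 ]
wrist [ 89  97 104] [   7    8   43   40 1072] [38.  41.7] (np.float64(349.8), np.float64(131.8)) [ 0.5853 -0.3062  0.121 ]
mid [ 0.60045946 -0.19496044] len 0.22450924280834242 yaw -7.735599013836932
wrist [ 98 105 112] [   0    0   48   44 1403] [43.9 47.3] (np.float64(211.8), np.float64(30.6)) [ 0.6179 -0.0889  0.121 ]
wrist [ 98 105 112] [   0    0   48   44 1403] [43.9 47.3] (np.float64(211.8), np.float64(30.6)) [ 0.6179 -0.0889  0.121 ]
mid [ 0.6178605  -0.08892078] len 0.0 yaw -90.0
top [82 90 97] [  8   6  19  17 212] [16.3 19.8] (np.float64(302.3), np.float64(179.7)) [ 0.618  -0.0903  0.121 ]
top [80 88 95] [  6   3  18  21 226] [17.8 20.2] (np.float64(388.8), np.float64(193.4)) [ 0.5893 -0.3034  0.121 ]
mid [ 0.60364521 -0.19684496] len 0.21504610227679294 yaw -7.6489124239987945
[209, 208, 207, 210, 222, 232, 219, 168, 132, 120, 101, 71, 71, 66, 71, 77, 90, 106, 134, 160, 156, 153, 156, 179, 212, 214, 210, 212, 211, 208, 210, 207, 210, 213, 211, 210, 210, 211, 211, 210, 208, 209, 211, 207, 205, 211, 183, 121, 95, 95, 95, 99, 96, 98, 136, 182, 188, 181, 171, 171, 158, 141, 145, 140, 143, 142]
[45, 36, 43, 41, 43, 45, 42, 40, 38, 68, 162, 159, 180, 193, 194, 160, 141, 121, 101, 98, 100, 101, 103, 97, 100, 158, 198, 206, 208, 209, 206, 205, 206, 207, 207, 211, 214, 214, 208, 210, 210, 210, 213, 213, 209, 203, 206, 205, 203, 205, 205, 190, 176, 137, 100, 90, 100, 109, 105, 96, 94, 94, 138, 190, 209, 210, 212, 175, 104, 41, 35, 42, 41, 32, 39, 39, 40, 39, 34, 42]
```

Call:
jog_arm(
  deltas=[
    [[-1, 0.1, -0.8, 0, -0.01], [-1, 0.2, -1.8, 0, -0.02], [-1, 0.3, -2.8, 0, -0.026], [-1, 0.4, -3.6, 0, -0.03], [-1, 0.4, -4, 0, -0.03], [-1, 0.4, -4, 0, -0.03], [-1, 0.4, -4, 0, -0.03], [-1, 0.4, -4, 0, -0.03]],
  ],
)

```text
time_s: 13.88
tcp_pos: [0.4642, 0.0219, 0.2536]
eef_rot: [180.0, -0.0, 3.4]
contact_force: [0.3, 0.5, -1.1]
gripper_width: 0.0139
gripper_force: 60.0
```

Call:
jog_arm(
  deltas=[
    [[-1, 0.4, -4, 0, -0.03], [-1, 0.4, -4, 0, -0.03], [-1, 0.4, -3.6, 0, -0.03], [-1, 0.3, -3.0, 0, -0.03], [-1, 0.3, -2.2, 0, -0.03], [-1, 0.2, -1.6, 0, -0.028], [-1, 0.1, -1.2, 0, -0.02], [-1, 0.1, -0.7, 0, -0.01]],
  ],
)

```text
time_s: 14.88
tcp_pos: [0.4866, -0.1793, 0.2535]
eef_rot: [-180.0, 0.0, -8.4]
contact_force: [-0.3, 0.6, -1.0]
gripper_width: 0.0138
gripper_force: 60.0
```

Call:
jog_arm(
  deltas=[
    [[-1, 0, 0, 0, 0], [-1, 0, 0, 0, 0]],
  ],
)

```text
time_s: 15.12
tcp_pos: [0.4867, -0.1784, 0.2536]
eef_rot: [-180.0, -0.0, -8.3]
contact_force: [0.1, 0.3, -0.7]
gripper_width: 0.0141
gripper_force: 60.0
```

Run:
```python
from h import *
im,i=snap("m1");g=cv2.cvtColor(im,cv2.COLOR_BGR2GRAY)
u,v=px("wrist",np.array([.6023,-.196,.128]),i);print("pred bore",u,v)
u=int(u);v=int(v)
print(g[v,u-45:u+45].tolist(),u-45);print(g[max(v-50,0):v+50,u].tolist(),max(v-50,0))
# plate: bright disc
u,v=253,137;print(g[v,u-42:u+42].tolist(),u-42);print(g[v-45:v+45,u].tolist(),v-45)
```

```text
m1 15.125 [ 0.4867 -0.1784  0.2536] [-179.99   -0.     -8.32] [ 0.11  0.31 -0.66] [  2.   5. -18.  -0. -66.  80.]
pred bore 253.324684496687 59.98527462064331
[217, 219, 218, 215, 218, 219, 217, 215, 224, 228, 233, 227, 188, 137, 129, 135, 125, 92, 81, 79, 80, 81, 78, 90, 103, 110, 105, 132, 168, 167, 169, 166, 166, 168, 197, 225, 225, 222, 224, 223, 223, 225, 226, 223, 225, 222, 223, 223, 223, 222, 222, 224, 222, 221, 223, 223, 223, 223, 222, 222, 223, 222, 223, 223, 202, 144, 105, 107, 107, 105, 102, 104, 107, 103, 106, 128, 171, 198, 194, 188, 184, 177, 174, 171, 160, 161, 160, 161, 158, 164] 208
[48, 46, 50, 50, 47, 46, 46, 77, 177, 203, 201, 186, 155, 128, 122, 136, 164, 134, 102, 90, 87, 98, 108, 109, 105, 109, 107, 107, 111, 107, 93, 105, 143, 164, 182, 187, 209, 219, 220, 217, 214, 217, 218, 219, 220, 220, 219, 219, 223, 222, 222, 224, 222, 221, 219, 219, 219, 223, 224, 222, 220, 220, 214, 219, 218, 217, 215, 214, 217, 217, 218, 220, 169, 115, 101, 102, 106, 104, 104, 101, 102, 100, 116, 152, 201, 217, 218, 216, 219, 218, 217, 192, 209, 222, 223, 220, 220, 220, 220, 221] 9
[43, 47, 45, 42, 46, 45, 49, 46, 44, 59, 151, 215, 217, 190, 117, 46, 26, 71, 154, 211, 214, 214, 211, 212, 212, 212, 215, 214, 211, 216, 214, 212, 196, 166, 159, 191, 214, 214, 214, 192, 126, 59, 55, 112, 181, 213, 214, 214, 214, 218, 216, 213, 219, 218, 220, 221, 211, 178, 136, 116, 158, 209, 219, 219, 219, 196, 131, 80, 83, 133, 185, 214, 220, 181, 64, 35, 35, 36, 41, 41, 38, 41, 39, 45] 211
[152, 201, 217, 218, 216, 219, 218, 217, 192, 209, 222, 223, 220, 220, 220, 220, 221, 220, 218, 219, 217, 214, 214, 213, 215, 216, 215, 216, 207, 206, 213, 216, 215, 215, 214, 194, 159, 126, 138, 175, 204, 213, 214, 214, 141, 55, 19, 53, 164, 207, 217, 216, 197, 119, 48, 64, 134, 199, 214, 216, 213, 199, 182, 185, 198, 214, 215, 213, 211, 215, 216, 218, 216, 215, 212, 212, 217, 215, 212, 213, 211, 212, 213, 212, 212, 212, 210, 212, 213, 212] 92
```

Run:
```python
from h import *
_,i=load("m1");_,j=load("n1")
T=np.array(json.load(open("pics/m1.json"))["tcp"])
for z in(.120,.126,.132,.138,.144):
    P=lambda u,v:onz("wrist",u,v,z,i)
    w=np.linalg.norm(P(234.9,59)-P(272.9,59));h=np.linalg.norm(P(253,40.8)-P(253,81.5))
    c=(P(253.9,40.8)+P(253.9,81.5))/2
    Q=lambda u,v:onz("wrist",u,v,z,j)
    e=(Q(253.8,129.8)+Q(253.8,157.8))/2
    print(z,w*1000,h*1000,c[:2].round(4),"local",local("m1",*px("wrist",c,i),z-T[2]),"n1",np.linalg.norm(Q(239.3,144)-Q(268.3,144))*1000,e[:2].round(4))
g=cv2.cvtColor(load("m1")[0],cv2.COLOR_BGR2GRAY)
for v in(84,88,92,96): print(v,g[v,225:285].tolist())
h=holes("m1",253,138,29);print(h)
```

```text
0.12 33.666026551386395 33.079907525371596 [ 0.602  -0.1965] local (np.float64(116.63), np.float64(-1.19)) n1 33.88595021969541 [ 0.6016 -0.1961]
0.126 32.92558437982185 32.35235630913717 [ 0.6012 -0.1964] local (np.float64(115.89), np.float64(-1.17)) n1 33.26915511248039 [ 0.6024 -0.1963]
0.132 32.18514220825735 31.62480509290274 [ 0.6005 -0.1962] local (np.float64(115.16), np.float64(-1.16)) n1 32.65236000526536 [ 0.6032 -0.1965]
0.138 31.444700036692822 30.897253876668426 [ 0.5998 -0.1961] local (np.float64(114.42), np.float64(-1.15)) n1 32.035564898050296 [ 0.6041 -0.1968]
0.144 30.704257865128312 30.16970266043411 [ 0.5991 -0.196 ] local (np.float64(113.68), np.float64(-1.13)) n1 31.418769790835263 [ 0.6049 -0.197 ]
84 [206, 213, 214, 212, 192, 156, 132, 140, 147, 135, 112, 93, 74, 84, 94, 104, 103, 106, 106, 105, 107, 102, 106, 105, 101, 108, 113, 109, 102, 103, 102, 102, 102, 103, 106, 104, 102, 104, 104, 103, 102, 103, 106, 102, 102, 102, 107, 122, 150, 175, 184, 186, 184, 187, 176, 178, 179, 170, 154, 138]
88 [160, 163, 183, 207, 215, 211, 209, 208, 196, 175, 147, 131, 131, 
[... 220 characters left out ...]
126, 129]
92 [125, 123, 124, 122, 122, 140, 175, 201, 217, 215, 202, 178, 155, 161, 165, 165, 165, 168, 165, 162, 164, 166, 162, 161, 157, 154, 153, 154, 152, 153, 156, 154, 152, 158, 160, 156, 160, 167, 167, 164, 163, 164, 183, 210, 221, 215, 188, 178, 180, 174, 161, 144, 122, 109, 108, 108, 108, 110, 109, 111]
96 [32, 35, 34, 24, 38, 30, 33, 31, 33, 31, 60, 122, 185, 217, 222, 221, 219, 218, 220, 221, 220, 218, 220, 218, 218, 218, 218, 217, 216, 220, 218, 218, 219, 217, 216, 219, 216, 218, 214, 213, 215, 214, 217, 217, 218, 218, 183, 89, 38, 34, 29, 37, 34, 33, 34, 37, 34, 37, 34, 28]
(269, np.float64(252.95910780669146), np.float64(136.9702602230483), np.float64(252.5), np.float64(137.0))
```

Call:
jog_arm(
  deltas=[
    [[-1, 0.4, -0.06, 0, 0], [-1, 0.9, -0.14, 0, 0], [-1, 1.3, -0.21, 0, 0], [-1, 1.3, -0.21, 0, 0], [-1, 1.0, -0.16, 0, 0], [-1, 0.6, -0.09, 0, 0], [-1, 0.3, -0.05, 0, 0], [-1, 0, 0, 0, 0]],
  ],
)

```text
time_s: 16.18
tcp_pos: [0.5447, -0.1881, 0.2535]
eef_rot: [-180.0, 0.0, -8.4]
contact_force: [0.3, -0.8, -2.5]
gripper_width: 0.0138
gripper_force: 60.0
```

Call:
jog_arm(
  deltas=[
    [[-1, 0, 0, -0.3, 0], [-1, 0, 0, -0.6, 0], [-1, 0, 0, -0.6, 0], [-1, 0, 0, -0.6, 0], [-1, 0, 0, -0.3, 0], [-1, 0, 0, -0.2, 0], [-1, 0, 0, 0, 0], [-1, 0, 0, 0, 0]],
  ],
)

```text
time_s: 17.18
tcp_pos: [0.5449, -0.1881, 0.2277]
eef_rot: [180.0, -0.0, -8.4]
contact_force: [0.1, 0.4, -1.8]
gripper_width: 0.0131
gripper_force: 60.0
```

Run:
```python
from h import *
im,i=snap("m2");s=r.get_state();x=s["tcp_pos"];a=np.radians(s["eef_rot"][2]);d=np.array([np.cos(a),np.sin(a)]);n=np.array([-d[1],d[0]])
for k in((.6011,-.1964),(.6024,-.1963)):q=(np.array(k)-x[:2])*1000;print(q@d,q@n)
print(holes("m2",253,138,29))
g=cv2.cvtColor(im,cv2.COLOR_BGR2GRAY)
print(g[137,200:306].tolist());print(g[85:190,253].tolist())
cv2.imwrite("pics/m2c.png",im)
```

```text
m2 17.175 [ 0.5449 -0.1881  0.2277] [ 1.80e+02 -2.00e-02 -8.35e+00] [ 0.14  0.44 -1.76] [  0.  12. -14.   0. -64.  81.]
56.88348272183917 -0.11675505835560607
58.15517670790795 0.17098511227879598
(260, np.float64(252.97692307692307), np.float64(137.14615384615385), np.float64(252.5), np.float64(137.0))
[154, 154, 155, 153, 156, 151, 161, 192, 206, 208, 210, 209, 207, 209, 220, 227, 229, 220, 168, 132, 139, 176, 220, 219, 192, 120, 48, 27, 75, 161, 216, 219, 216, 216, 215, 217, 218, 217, 215, 218, 216, 217, 215, 200, 172, 166, 199, 214, 219, 213, 195, 121, 59, 55, 114, 187, 217, 218, 218, 218, 219, 219, 217, 218, 221, 223, 223, 215, 180, 136, 117, 160, 211, 222, 220, 223, 201, 131, 79, 83, 136, 186, 221, 219, 188, 118, 111, 135, 151, 156, 156, 154, 157, 156, 153, 157, 155, 156, 155, 154, 155, 153, 152, 156, 153, 154]
[47, 48, 48, 52, 51, 42, 56, 132, 197, 212, 208, 203, 205, 170, 146, 149, 175, 139, 87, 102, 172, 216, 223, 225, 224, 222, 222, 218, 217, 217, 216, 218, 219, 220, 217, 214, 213, 214, 216, 219, 218, 217, 197, 166, 128, 142, 178, 210, 217, 217, 218, 143, 55, 22, 53, 166, 212, 220, 221, 199, 122, 57, 62, 134, 199, 220, 219, 220, 198, 186, 182, 202, 215, 218, 215, 216, 217, 220, 221, 221, 218, 218, 218, 217, 218, 214, 217, 214, 215, 216, 212, 217, 216, 216, 218, 215, 217, 213, 215, 214, 218, 215, 215, 214, 216]
```

Call:
jog_arm(
  deltas=[
    [[-1, 0, 0, -0.2, 0], [-1, 0, 0, -0.2, 0], [-1, 0, 0, -0.1, 0], [-1, 0, 0, 0, 0]],
  ],
)

```text
time_s: 17.73
tcp_pos: [0.5447, -0.188, 0.2224]
eef_rot: [180.0, 0.0, -8.4]
contact_force: [0.5, -0.1, -1.1]
gripper_width: 0.0139
gripper_force: 60.0
```

Call:
jog_arm(
  deltas=[
    [[-1, 0, 0, -0.2, 0], [-1, 0, 0, -0.1, 0], [-1, 0, 0, -0.1, 0], [-1, 0, 0, 0, 0]],
  ],
)

```text
time_s: 18.23
tcp_pos: [0.5447, -0.188, 0.2185]
eef_rot: [180.0, 0.0, -8.4]
contact_force: [0.7, -0.5, -2.1]
gripper_width: 0.0136
gripper_force: 60.0
```

Call:
jog_arm(
  deltas=[
    [[-1, 0, 0, -0.1, 0], [-1, 0, 0, -0.1, 0], [-1, 0, 0, 0, 0]],
  ],
)

```text
time_s: 18.6
tcp_pos: [0.5447, -0.188, 0.2164]
eef_rot: [-180.0, 0.0, -8.4]
contact_force: [0.2, -0.0, -1.7]
gripper_width: 0.0138
gripper_force: 60.0
```

Call:
jog_arm(
  deltas=[
    [[-1, 0, 0, -0.1, 0], [-1, 0, 0, -0.1, 0], [-1, 0, 0, 0, 0]],
  ],
)

```text
time_s: 18.98
tcp_pos: [0.5447, -0.188, 0.2144]
eef_rot: [180.0, 0.0, -8.4]
contact_force: [-0.0, 0.0, -1.2]
gripper_width: 0.0138
gripper_force: 60.0
```

Call:
jog_arm(
  deltas=[
    [[-1, 0, 0, -0.1, 0], [-1, 0, 0, 0, 0]],
  ],
)

```text
time_s: 19.23
tcp_pos: [0.5447, -0.188, 0.2135]
eef_rot: [180.0, 0.0, -8.4]
contact_force: [-0.5, -0.3, -2.0]
gripper_width: 0.0135
gripper_force: 60.0
```

Call:
jog_arm(
  deltas=[
    [[-1, 0, 0, -0.1, 0], [-1, 0, 0, 0, 0]],
  ],
)

```text
time_s: 19.48
tcp_pos: [0.5447, -0.188, 0.2125]
eef_rot: [-180.0, 0.0, -8.4]
contact_force: [0.7, -0.4, -1.7]
gripper_width: 0.0141
gripper_force: 60.0
```

Run:
```python
from h import *
for k in range(3):
    im,i=snap("m3")
print(holes("m3",253,138,29))
g=cv2.cvtColor(im,cv2.COLOR_BGR2GRAY)
print(g[137,200:306].tolist());print(g[85:190,253].tolist())
```

```text
m3 19.475 [ 0.5447 -0.188   0.2125] [-1.80e+02  1.00e-02 -8.35e+00] [ 0.74 -0.44 -1.73] [  0.  13. -15.  -0. -62.  81.]
m3 19.525 [ 0.5447 -0.188   0.2125] [ 1.80e+02  1.00e-02 -8.35e+00] [-0.84  0.63 -1.52] [  0.  13. -15.   0. -62.  81.]
m3 19.575 [ 0.5448 -0.188   0.2126] [180.    -0.    -8.35] [-0.35 -0.71 -0.68] [  0.  13. -15.   0. -62.  81.]
(209, np.float64(253.80382775119617), np.float64(136.9043062200957), np.float64(252.5), np.float64(137.5))
[179, 177, 180, 209, 235, 233, 232, 232, 234, 233, 233, 238, 245, 244, 243, 217, 160, 153, 160, 150, 126, 184, 240, 238, 221, 137, 51, 36, 86, 184, 235, 235, 235, 235, 233, 234, 235, 236, 236, 237, 236, 237, 234, 224, 196, 190, 223, 237, 236, 236, 222, 141, 71, 67, 133, 213, 238, 236, 236, 236, 238, 237, 238, 237, 239, 240, 240, 235, 208, 157, 135, 180, 232, 240, 239, 241, 227, 154, 87, 101, 170, 225, 237, 239, 212, 138, 138, 133, 137, 172, 208, 201, 198, 199, 189, 181, 178, 180, 180, 180, 182, 178, 180, 180, 175, 179]
[56, 55, 56, 54, 51, 63, 122, 221, 235, 230, 228, 229, 213, 181, 159, 168, 195, 155, 99, 115, 196, 234, 240, 241, 239, 240, 237, 237, 237, 233, 236, 234, 236, 238, 237, 236, 232, 234, 235, 236, 236, 235, 224, 186, 149, 159, 203, 231, 234, 235, 238, 165, 67, 23, 68, 190, 233, 237, 239, 223, 141, 68, 71, 152, 227, 239, 236, 236, 226, 211, 215, 225, 235, 235, 235, 233, 237, 236, 238, 237, 237, 237, 237, 237, 235, 233, 234, 235, 235, 234, 235, 234, 234, 236, 235, 235, 236, 234, 235, 234, 234, 234, 233, 235, 235]
```

Run:
```python
from h import *
g=cv2.cvtColor(load("m3")[0],cv2.COLOR_BGR2GRAY)
for v in list(range(100,190,6)): print(v,g[v,196:310:2].tolist())
x,y,z=.6018,-.1963,.139
_,i=load("m3")
for zz in(.130,.139,.145):
  for R in(.0255,.028,.033):
    c=px("wrist",np.array([x,y,zz]),i);n=np.array([.1447,.9895,0])
    print(zz,R,px("wrist",np.array([x,y,zz])+n*R,i)[0],px("wrist",np.array([x,y,zz])-n*R,i)[0],c)
```

```text
100 [58, 60, 58, 58, 55, 62, 59, 54, 62, 56, 53, 57, 57, 57, 56, 66, 195, 236, 234, 236, 234, 211, 184, 156, 152, 158, 160, 161, 161, 170, 171, 169, 177, 181, 184, 198, 219, 218, 220, 220, 191, 83, 50, 49, 54, 49, 50, 53, 51, 49, 51, 52, 48, 51, 53, 48, 49]
106 [187, 188, 189, 188, 187, 190, 185, 185, 189, 187, 191, 185, 190, 224, 237, 237, 228, 158, 146, 163, 139, 98, 88, 124, 175, 227, 231, 234, 234, 237, 238, 225, 203, 167, 101, 101, 143, 205, 193, 198, 207, 218, 216, 193, 145, 154, 149, 153, 149, 152, 150, 151, 152, 149, 149, 151, 153]
112 [220, 218, 219, 219, 220, 222, 220, 218, 220, 221, 219, 234, 242, 237, 156, 153, 167, 97, 127, 235, 239, 228, 202, 237, 237, 215, 35, 129, 237, 235, 119, 32, 192, 237, 233, 236, 238, 237, 201, 90, 124, 176, 208, 210, 210, 210, 169, 167, 166, 165, 165, 166, 167, 165, 168, 168, 169]
118 [176, 208, 234, 233, 233, 232, 234, 232, 234, 237, 246, 245, 164, 153, 141, 116, 234, 240, 196, 226, 239, 238, 242, 241, 239, 235, 222, 197, 237, 237, 233, 234, 235, 236, 235, 228, 236, 236, 237, 238, 240, 193, 105, 152, 180, 207, 206, 187, 181, 182, 180, 180, 182
[... 3321 characters left out ...]
5227506365342))
0.139 0.0255 218.162191697404 286.3014030146517 (np.float64(252.23234162890668), np.float64(136.84732391968853))
0.139 0.028 214.82192232637473 289.64144848257433 (np.float64(252.23234162890668), np.float64(136.84732391968853))
0.139 0.033 208.14135219432916 296.3215080318344 (np.float64(252.23234162890668), np.float64(136.84732391968853))
0.145 0.0255 217.18669725547284 287.228482805256 (np.float64(252.20816512180232), np.float64(137.84227708568636))
0.145 0.028 213.75315810242998 290.66178537704604 (np.float64(252.20816512180232), np.float64(137.84227708568636))
0.145 0.033 206.88604662890054 297.5283573568772 (np.float64(252.20816512180232), np.float64(137.84227708568636))
```

Call:
jog_arm(
  deltas=[
    [[-1, 0.12, -0.02, 0, 0], [-1, 0, 0, -0.1, 0], [-1, 0, 0, 0, 0]],
  ],
)

```text
time_s: 20.0
tcp_pos: [0.5458, -0.1882, 0.2114]
eef_rot: [-180.0, 0.0, -8.4]
contact_force: [-1.3, -0.4, -0.9]
gripper_width: 0.0137
gripper_force: 60.0
```

Call:
jog_arm(
  deltas=[
    [[-1, 0, 0, -0.1, 0], [-1, 0, 0, 0, 0]],
  ],
)

```text
time_s: 20.25
tcp_pos: [0.5459, -0.1882, 0.2105]
eef_rot: [-180.0, 0.0, -8.4]
contact_force: [-0.0, -0.1, -1.5]
gripper_width: 0.0138
gripper_force: 60.0
```

Call:
jog_arm(
  deltas=[
    [[-1, 0, 0, -0.1, 0], [-1, 0, 0, 0, 0]],
  ],
)

```text
time_s: 20.5
tcp_pos: [0.5459, -0.1882, 0.2095]
eef_rot: [180.0, 0.0, -8.4]
contact_force: [-0.2, -0.2, -0.2]
gripper_width: 0.0136
gripper_force: 60.0
```

Call:
jog_arm(
  deltas=[
    [[-1, 0, 0, -0.05, 0], [-1, 0, 0, 0, 0]],
  ],
)

```text
time_s: 20.75
tcp_pos: [0.5459, -0.1882, 0.209]
eef_rot: [-180.0, 0.0, -8.4]
contact_force: [-0.5, -0.5, -1.9]
gripper_width: 0.014
gripper_force: 60.0
```

Call:
jog_arm(
  deltas=[
    [[-1, 0, 0, -0.05, 0], [-1, 0, 0, 0, 0]],
  ],
)

```text
time_s: 21.0
tcp_pos: [0.5459, -0.1882, 0.2085]
eef_rot: [-180.0, 0.0, -8.4]
contact_force: [-0.1, -0.0, -1.2]
gripper_width: 0.0139
gripper_force: 60.0
```

Run:
```python
from h import *
f=[]
for k in range(6): r.capture("wrist");f.append(r.get_state()["contact_force"])
print(np.mean(f,0),np.std(f,0));snap("m4")
g=cv2.cvtColor(load("m4")[0],cv2.COLOR_BGR2GRAY);print(g[137,205:300].tolist());print(g[85:125,253].tolist())
```

```text
[-0.08100666  0.07683004 -1.66205018] [0.49186368 0.25450371 0.70578542]
m4 21.3 [ 0.546  -0.1882  0.2086] [-180.     -0.     -8.35] [ 0.4   0.3  -1.87] [  0.  13. -15.  -0. -62.  81.]
[236, 234, 234, 234, 234, 240, 247, 248, 249, 238, 183, 156, 154, 157, 138, 120, 183, 240, 239, 223, 140, 52, 32, 86, 184, 237, 238, 236, 235, 234, 236, 236, 236, 236, 237, 235, 238, 236, 226, 197, 195, 227, 236, 237, 237, 221, 143, 68, 59, 135, 216, 239, 236, 238, 239, 239, 238, 237, 239, 239, 242, 241, 237, 213, 155, 135, 181, 236, 241, 240, 241, 229, 155, 91, 100, 170, 226, 238, 239, 213, 120, 176, 225, 221, 224, 219, 210, 202, 208, 197, 181, 180, 182, 181, 179]
[56, 60, 56, 57, 58, 54, 51, 80, 193, 234, 233, 228, 230, 228, 199, 173, 161, 184, 201, 151, 186, 236, 242, 241, 241, 239, 240, 238, 238, 236, 237, 238, 237, 237, 238, 237, 232, 235, 237, 236]
```

Call:
jog_arm(
  deltas=[
    [[-1, 0, 0, -0.05, 0], [-1, 0, 0, 0, 0]],
  ],
)

```text
time_s: 21.6
tcp_pos: [0.5459, -0.1882, 0.208]
eef_rot: [180.0, 0.0, -8.4]
contact_force: [-0.1, 0.7, -1.4]
gripper_width: 0.0141
gripper_force: 60.0
```

Call:
jog_arm(
  deltas=[
    [[-1, 0, 0, -0.05, 0], [-1, 0, 0, 0, 0]],
  ],
)

```text
time_s: 21.85
tcp_pos: [0.546, -0.1882, 0.2076]
eef_rot: [180.0, -0.0, -8.4]
contact_force: [0.4, -0.1, -1.1]
gripper_width: 0.0138
gripper_force: 60.0
```

Call:
jog_arm(
  deltas=[
    [[-1, 0, 0, -0.05, 0], [-1, 0, 0, 0, 0]],
  ],
)

```text
time_s: 22.1
tcp_pos: [0.5459, -0.1883, 0.2073]
eef_rot: [180.0, -0.0, -8.4]
contact_force: [-0.6, 0.1, 1.3]
gripper_width: 0.0143
gripper_force: 60.0
```

Call:
jog_arm(
  deltas=[
    [[-1, 0, 0, -0.05, 0], [-1, 0, 0, 0, 0]],
  ],
)

```text
time_s: 22.35
tcp_pos: [0.5459, -0.1883, 0.2069]
eef_rot: [180.0, -0.0, -8.3]
contact_force: [-2.7, -0.1, 4.5]
gripper_width: 0.0136
gripper_force: 60.0
```

Call:
jog_arm(
  deltas=[
    [[-1, 0, 0, 0.06, 0], [-1, 0, 0, 0, 0]],
  ],
)

```text
time_s: 22.6
tcp_pos: [0.546, -0.1882, 0.2071]
eef_rot: [180.0, -0.0, -8.4]
contact_force: [-1.6, 0.8, 3.8]
gripper_width: 0.0136
gripper_force: 60.0
```

Run:
```python
from h import *
f=[]
for k in range(4): r.capture("wrist");f.append(r.get_state()["contact_force"])
print(np.mean(f,0));snap("m5")
g=cv2.cvtColor(load("m5")[0],cv2.COLOR_BGR2GRAY);print(g[137,205:300].tolist());print(g[85:125,253].tolist())
print(holes("m3",253,138,28),holes("m4",253,138,28),holes("m5",253,138,28))
```

```text
[-1.39568132  0.6800145   3.03509586]
m5 22.8 [ 0.5459 -0.1883  0.2071] [180.     0.    -8.35] [-1.55  0.84  3.84] [  0.  13. -15.   0. -62.  81.]
[234, 233, 236, 235, 235, 239, 246, 249, 249, 235, 164, 155, 156, 154, 132, 113, 183, 241, 238, 222, 139, 56, 40, 88, 188, 239, 237, 236, 235, 236, 235, 237, 238, 238, 234, 235, 238, 236, 227, 201, 191, 218, 233, 236, 237, 223, 147, 66, 63, 138, 217, 239, 238, 239, 239, 239, 239, 237, 239, 239, 242, 240, 238, 211, 157, 135, 183, 236, 240, 241, 240, 227, 151, 92, 101, 171, 227, 238, 240, 214, 114, 131, 186, 221, 225, 219, 205, 205, 207, 198, 189, 181, 181, 182, 181]
[52, 62, 55, 58, 57, 56, 52, 76, 191, 236, 232, 229, 230, 230, 203, 173, 171, 186, 199, 148, 188, 234, 241, 242, 242, 241, 240, 240, 237, 236, 237, 239, 240, 239, 238, 237, 234, 235, 237, 238]
(209, np.float64(253.80382775119617), np.float64(136.9043062200957), np.float64(252.5), np.float64(137.5)) (207, np.float64(253.29951690821255), np.float64(137.20289855072463), np.float64(252.5), np.float64(137.5)) (210, np.float64(253.4), np.float64(137.34285714285716), np.float64(252.5), np.float64(137.5))
```

Call:
jog_arm(
  deltas=[
    [[-1, -0.1, 0.01, 0.04, 0], [-1, -0.3, 0.04, 0, 0], [-1, -0.5, 0.07, 0, 0], [-1, -0.5, 0.07, 0, 0], [-1, -0.5, 0.07, 0, 0], [-1, -0.5, 0.07, 0, 0], [-1, -0.5, 0.07, 0, 0], [-1, -0.5, 0.07, 0, 0]],
  ],
)

```text
time_s: 23.85
tcp_pos: [0.5115, -0.1835, 0.2076]
eef_rot: [180.0, 0.0, -8.4]
contact_force: [0.7, -0.2, -0.3]
gripper_width: 0.0138
gripper_force: 60.0
```

Run:
```python
from h import *
im,i=snap("m6");g=cv2.cvtColor(im,cv2.COLOR_BGR2GRAY)
u,v=px("wrist",np.array([.602,-.1963,.134]),i);print(u,v);u,v=int(u),int(v)
print(g[v,u-45:u+45].tolist(),u-45);print(g[max(0,v-50):v+50,u].tolist(),max(0,v-50))
h=holes("m6",u,v,27);print(h)
```

```text
m6 23.85 [ 0.5115 -0.1835  0.2076] [180.     0.    -8.35] [ 0.74 -0.21 -0.25] [  1.  10. -19.   0. -61.  81.]
251.72885143258634 88.96982715154822
[236, 241, 243, 245, 246, 240, 194, 153, 148, 156, 152, 126, 105, 158, 232, 244, 244, 242, 242, 240, 239, 238, 237, 237, 237, 239, 236, 206, 119, 79, 104, 191, 238, 237, 238, 230, 164, 109, 115, 189, 239, 241, 239, 237, 238, 237, 237, 238, 240, 238, 226, 158, 71, 50, 104, 197, 239, 240, 238, 240, 239, 233, 200, 153, 137, 167, 223, 240, 240, 238, 239, 239, 240, 241, 242, 240, 242, 242, 228, 144, 104, 157, 212, 219, 218, 221, 209, 200, 200, 195] 206
[49, 83, 198, 229, 227, 227, 223, 183, 159, 148, 153, 168, 186, 149, 115, 98, 114, 121, 119, 129, 225, 240, 241, 243, 244, 243, 241, 240, 240, 238, 236, 237, 238, 240, 230, 203, 175, 179, 223, 236, 238, 240, 240, 201, 116, 57, 46, 87, 194, 234, 237, 239, 233, 174, 92, 53, 78, 165, 229, 237, 240, 240, 234, 223, 212, 222, 239, 244, 242, 240, 237, 239, 240, 241, 239, 238, 242, 239, 240, 237, 237, 239, 238, 239, 242, 240, 238, 237, 238, 236, 235, 234, 235, 235, 236, 234, 233, 234, 234, 234] 38
(191, np.float64(250.36125654450262), np.float64(86.4869109947644), np.float64(251.0), np.float64(87.5))
```

Call:
jog_arm(
  deltas=[
    [[-1, -0.4, 0.06, 0, 0], [-1, -0.4, 0.06, 0, 0], [-1, -0.4, 0.06, 0, 0], [-1, -0.5, 0.07, 0, 0], [-1, -0.6, 0.09, 0, 0], [-1, -0.6, 0.09, 0, 0], [-1, 0, 0, 0, 0]],
  ],
)

```text
time_s: 24.78
tcp_pos: [0.4824, -0.1792, 0.2076]
eef_rot: [-180.0, 0.0, -8.4]
contact_force: [0.6, 0.2, -1.3]
gripper_width: 0.0134
gripper_force: 60.0
```

Run:
```python
from h import *
im,i=snap("m7");g=cv2.cvtColor(im,cv2.COLOR_BGR2GRAY)
u,v=px("wrist",np.array([.602,-.1963,.132]),i);print(u,v);u,v=int(u),int(v)
print(g[v,u-45:u+45].tolist(),u-45);print(g[max(0,v-50):v+70,u].tolist(),max(0,v-50))
h=holes("m7",u,v,25);print(h)
```

```text
m7 24.775 [ 0.4824 -0.1792  0.2076] [-1.80e+02  1.00e-02 -8.35e+00] [ 0.63  0.22 -1.34] [  2.   7. -23.  -0. -60.  80.]
251.7812294321649 43.480630053613936
[243, 245, 246, 236, 192, 150, 150, 154, 155, 141, 111, 102, 188, 245, 245, 243, 242, 240, 238, 237, 238, 238, 237, 237, 237, 238, 235, 199, 135, 130, 181, 230, 238, 238, 240, 210, 99, 62, 96, 183, 238, 239, 239, 237, 238, 240, 238, 238, 236, 239, 236, 209, 121, 72, 101, 185, 234, 240, 239, 238, 238, 238, 225, 153, 95, 108, 176, 232, 239, 239, 239, 239, 240, 241, 242, 242, 241, 242, 242, 228, 158, 94, 107, 176, 225, 219, 219, 219, 215, 198] 206
[198, 155, 117, 117, 111, 103, 116, 122, 130, 199, 235, 240, 242, 242, 242, 243, 243, 240, 240, 238, 237, 237, 237, 240, 241, 230, 208, 179, 179, 206, 232, 236, 238, 238, 236, 192, 108, 55, 42, 54, 131, 224, 238, 240, 239, 232, 161, 81, 50, 51, 126, 224, 239, 240, 239, 242, 232, 222, 210, 222, 240, 243, 241, 239, 238, 237, 239, 239, 240, 242, 241, 241, 240, 238, 237, 235, 237, 238, 239, 240, 240, 237, 239, 236, 213, 219, 234, 235, 238, 237, 236, 238, 239, 236, 189, 228, 244, 244, 243, 243, 244, 243, 243, 243, 245, 248, 185, 81, 49, 56, 48, 41, 85] 0
(151, np.float64(251.34437086092714), np.float64(45.026490066225165), np.float64(251.0), np.float64(44.5))
```

Call:
jog_arm(
  deltas=[
    [[-1, 0, 0, 0.6, 0], [-1, 0, 0, 1.2, 0], [-1, 0.8, -0.11, 0.2, 0], [-1, 1.4, -0.2, 0, 0], [-1, 1.4, -0.2, 0, 0], [-1, 1.4, -0.2, 0, 0], [-1, 1.0, -0.14, 0, 0], [-1, 0.35, -0.05, 0, 0]],
  ],
)

```text
time_s: 25.82
tcp_pos: [0.547, -0.1883, 0.227]
eef_rot: [180.0, 0.0, -8.4]
contact_force: [-0.6, 0.4, -1.3]
gripper_width: 0.0136
gripper_force: 60.0
```

Call:
jog_arm(
  deltas=[
    [[-1, 0, 0, 0, 0], [-1, 0, 0, -0.4, 0], [-1, 0, 0, -0.5, 0], [-1, 0, 0, -0.3, 0], [-1, 0, 0, -0.1, 0], [-1, 0, 0, 0, 0], [-1, 0, 0, 0, 0]],
  ],
)

```text
time_s: 26.7
tcp_pos: [0.5466, -0.1882, 0.2147]
eef_rot: [180.0, -0.0, -8.4]
contact_force: [0.7, 0.5, -2.5]
gripper_width: 0.0138
gripper_force: 60.0
```

Run:
```python
from h import *
im,i=snap("q1");g=cv2.cvtColor(im,cv2.COLOR_BGR2GRAY)
for v in (100,112,124,137,150,160,166,172,178): print(v,g[v,205:300:2].tolist())
print(g[85:125,253].tolist())
```

```text
q1 26.7 [ 0.5466 -0.1882  0.2147] [ 1.80e+02 -2.00e-02 -8.35e+00] [ 0.69  0.45 -2.54] [  0.  13. -14.   0. -63.  81.]
100 [57, 61, 60, 60, 59, 52, 55, 57, 59, 51, 57, 53, 62, 122, 217, 236, 236, 233, 231, 229, 227, 218, 211, 200, 203, 202, 212, 218, 223, 221, 221, 221, 220, 196, 137, 68, 51, 51, 49, 53, 52, 49, 47, 49, 52, 53, 54, 51]
112 [210, 211, 212, 209, 208, 212, 209, 219, 240, 239, 209, 145, 151, 155, 103, 84, 89, 107, 135, 201, 219, 226, 224, 223, 228, 228, 224, 216, 223, 167, 127, 87, 113, 121, 156, 199, 194, 201, 210, 205, 185, 163, 167, 163, 161, 164, 159, 160]
124 [240, 239, 239, 237, 241, 246, 244, 156, 152, 124, 82, 144, 238, 221, 88, 157, 235, 239, 237, 235, 239, 238, 237, 235, 236, 234, 233, 235, 234, 235, 235, 184, 171, 73, 118, 236, 219, 92, 100, 208, 211, 207, 203, 199, 189, 189, 190, 190]
137 [234, 233, 233, 235, 246, 236, 154, 151, 106, 192, 238, 238, 235, 232, 234, 221, 94, 202, 238, 234, 237, 238, 236, 236, 234, 234, 231, 235, 235, 235, 231, 146, 94, 183, 236, 235, 238, 238, 239, 102, 167, 219, 216, 198, 193, 179, 180, 174]
150 [150, 149, 177, 186, 193, 237, 23
[... 583 characters left out ...]
21, 173, 158, 195, 209, 204, 209, 204, 136, 39, 39, 38, 34, 39, 35, 34, 38, 38]
172 [49, 44, 49, 51, 45, 48, 42, 47, 47, 47, 45, 46, 54, 150, 169, 236, 237, 234, 234, 231, 237, 234, 231, 232, 233, 234, 230, 231, 233, 232, 223, 180, 180, 157, 149, 82, 43, 45, 43, 50, 47, 46, 46, 46, 50, 47, 46, 45]
178 [51, 49, 45, 50, 47, 46, 45, 45, 46, 50, 43, 44, 45, 42, 49, 60, 59, 65, 219, 233, 238, 234, 231, 232, 234, 232, 231, 232, 232, 232, 209, 53, 46, 49, 41, 49, 50, 42, 46, 46, 50, 45, 44, 49, 48, 45, 46, 49]
[53, 54, 52, 55, 54, 52, 57, 48, 77, 188, 233, 231, 226, 227, 228, 203, 173, 158, 196, 182, 120, 111, 113, 112, 119, 170, 226, 228, 233, 238, 237, 235, 236, 235, 234, 236, 237, 235, 237, 236]
```

Call:
jog_arm(
  deltas=[
    [[-1, 0, 0, -0.1, 0], [-1, 0, 0, -0.1, 0], [-1, 0, 0, 0, 0]],
  ],
)

```text
time_s: 27.12
tcp_pos: [0.5464, -0.1882, 0.2124]
eef_rot: [-180.0, 0.0, -8.4]
contact_force: [0.4, -0.7, 0.0]
gripper_width: 0.0138
gripper_force: 60.0
```

Call:
jog_arm(
  deltas=[
    [[-1, 0, 0, -0.05, 0], [-1, 0, 0, -0.05, 0], [-1, 0, 0, 0, 0]],
  ],
)

```text
time_s: 27.5
tcp_pos: [0.5465, -0.1883, 0.2118]
eef_rot: [180.0, -0.0, -8.4]
contact_force: [-0.1, 0.3, 1.7]
gripper_width: 0.0137
gripper_force: 60.0
```

Call:
jog_arm(
  deltas=[
    [[-1, 0, 0, -0.05, 0], [-1, 0, 0, 0, 0]],
  ],
)

```text
time_s: 27.75
tcp_pos: [0.5465, -0.1883, 0.2114]
eef_rot: [180.0, -0.0, -8.3]
contact_force: [-1.8, -0.5, 2.8]
gripper_width: 0.0137
gripper_force: 60.0
```

Call:
jog_arm(
  deltas=[
    [[-1, 0, 0, -0.05, 0], [-1, 0, 0, 0, 0]],
  ],
)

```text
time_s: 28.0
tcp_pos: [0.5465, -0.1883, 0.2108]
eef_rot: [180.0, -0.0, -8.4]
contact_force: [-2.9, -0.9, 4.2]
gripper_width: 0.0138
gripper_force: 60.0
```

Call:
jog_arm(
  deltas=[
    [[-1, 0, 0, -0.05, 0], [-1, 0, 0, 0, 0]],
  ],
)

```text
time_s: 28.25
tcp_pos: [0.5465, -0.1883, 0.2101]
eef_rot: [180.0, -0.0, -8.4]
contact_force: [-1.5, 0.7, 5.1]
gripper_width: 0.014
gripper_force: 60.0
```

Call:
jog_arm(
  deltas=[
    [[-1, 0, 0, -0.05, 0], [-1, 0, 0, 0, 0]],
  ],
)

```text
time_s: 28.5
tcp_pos: [0.5465, -0.1883, 0.2096]
eef_rot: [180.0, -0.0, -8.4]
contact_force: [-1.2, -0.1, 3.4]
gripper_width: 0.0137
gripper_force: 60.0
```

Call:
jog_arm(
  deltas=[
    [[-1, 0, 0, -0.05, 0], [-1, 0, 0, 0, 0]],
  ],
)

```text
time_s: 28.75
tcp_pos: [0.5465, -0.1882, 0.209]
eef_rot: [180.0, -0.0, -8.4]
contact_force: [-1.0, 0.4, 3.4]
gripper_width: 0.0134
gripper_force: 60.0
```

Call:
jog_arm(
  deltas=[
    [[-1, 0, 0, -0.05, 0], [-1, 0, 0, 0, 0]],
  ],
)

```text
time_s: 29.0
tcp_pos: [0.5465, -0.1882, 0.2085]
eef_rot: [-180.0, -0.0, -8.4]
contact_force: [-0.9, 0.1, 4.3]
gripper_width: 0.0141
gripper_force: 60.0
```

Call:
jog_arm(
  deltas=[
    [[-1, 0, 0, -0.05, 0], [-1, 0, 0, 0, 0]],
  ],
)

```text
time_s: 29.25
tcp_pos: [0.5465, -0.1883, 0.2082]
eef_rot: [180.0, -0.0, -8.3]
contact_force: [-0.7, 0.3, 5.3]
gripper_width: 0.0139
gripper_force: 60.0
```

Call:
jog_arm(
  deltas=[
    [[-1, 0, 0, -0.03, 0], [-1, 0, 0, 0, 0]],
  ],
)

```text
time_s: 29.5
tcp_pos: [0.5465, -0.1883, 0.2081]
eef_rot: [180.0, -0.0, -8.3]
contact_force: [-1.9, 0.4, 6.0]
gripper_width: 0.0137
gripper_force: 60.0
```

Call:
jog_arm(
  deltas=[
    [[-1, 0, 0, -0.03, 0], [-1, 0, 0, 0, 0]],
  ],
)

```text
time_s: 29.75
tcp_pos: [0.5465, -0.1883, 0.208]
eef_rot: [180.0, -0.0, -8.3]
contact_force: [-1.7, 0.8, 7.1]
gripper_width: 0.0139
gripper_force: 60.0
```

Call:
jog_arm(
  deltas=[
    [[-1, 0, 0, -0.03, 0], [-1, 0, 0, 0, 0], [-1, 0, 0, 0, 0], [-1, 0, 0, 0, 0]],
  ],
)

```text
time_s: 30.25
tcp_pos: [0.5465, -0.1883, 0.2078]
eef_rot: [180.0, -0.0, -8.3]
contact_force: [-2.5, 1.8, 8.5]
gripper_width: 0.0134
gripper_force: 60.0
```

Call:
jog_arm(
  deltas=[
    [[-1, 0, 0, 0.1, 0], [-1, 0, 0, 0.2, 0], [-1, 0, 0, 0.5, 0], [-1, 0, 0, 1.0, 0], [-1, 0, 0, 1.5, 0], [-1, 0, 0, 1.5, 0], [-1, 0, 0, 0, 0]],
  ],
)

```text
time_s: 31.12
tcp_pos: [0.5473, -0.1883, 0.2572]
eef_rot: [-180.0, -0.2, -8.3]
contact_force: [1.0, 0.3, -1.1]
gripper_width: 0.0137
gripper_force: 60.0
```

Call:
jog_arm(
  deltas=[
    [[-1, -1.5, 0.22, 0, 0], [-1, -2.5, 0.36, 0, 0], [-1, -2, 0.3, 0, 0], [-1, 0, 0, 0, 0], [-1, 0, 0, 0, 0]],
  ],
)

```text
time_s: 31.75
tcp_pos: [0.4862, -0.1794, 0.2551]
eef_rot: [-180.0, -0.0, -8.3]
contact_force: [-0.4, 0.0, -2.2]
gripper_width: 0.014
gripper_force: 60.0
```

Run:
```python
from h import *
im,i=snap("f1");g=cv2.cvtColor(im,cv2.COLOR_BGR2GRAY)
a=np.array([.6022,-.1963])
for z in(.129,.132):print(px("wrist",np.array([*a,z]),i))
u,v=px("wrist",np.array([*a,.129]),i);u=int(u);v=int(v)
print(g[v,u-40:u+40].tolist(),u-40);print(g[max(0,v-45):v+45,u].tolist(),max(0,v-45));print(holes("f1",u,v,23,110))
```

```text
f1 31.75 [ 0.4862 -0.1794  0.2551] [-1.80e+02 -1.00e-02 -8.35e+00] [-0.4   0.01 -2.17] [  1.   5. -18.  -0. -67.  80.]
(np.float64(252.41022300897887), np.float64(59.68817310311863))
(np.float64(252.40180499145174), np.float64(59.19217285297486))
[216, 218, 218, 223, 233, 232, 219, 166, 132, 133, 128, 121, 109, 98, 137, 169, 194, 226, 225, 222, 221, 219, 219, 219, 211, 163, 81, 91, 156, 207, 217, 218, 193, 138, 130, 179, 218, 221, 218, 219, 216, 219, 219, 219, 188, 107, 48, 75, 159, 218, 219, 221, 219, 210, 168, 143, 154, 193, 223, 220, 219, 219, 223, 223, 223, 224, 225, 199, 125, 87, 137, 188, 192, 190, 187, 178, 175, 171, 165, 161] 212
[45, 45, 78, 175, 204, 204, 191, 157, 133, 124, 138, 179, 141, 103, 99, 91, 83, 100, 111, 175, 217, 222, 223, 226, 224, 221, 221, 221, 220, 216, 221, 219, 192, 161, 165, 201, 217, 219, 220, 200, 134, 72, 67, 131, 199, 216, 221, 209, 130, 54, 57, 139, 203, 219, 221, 216, 198, 161, 173, 200, 220, 223, 220, 219, 219, 222, 222, 222, 222, 219, 217, 218, 216, 217, 222, 220, 221, 218, 193, 208, 220, 219, 218, 218, 220, 198, 195, 215, 222, 223] 14
(180, np.float64(252.1), np.float64(57.577777777777776), np.float64(252.0), np.float64(59.0))
```

Call:
jog_arm(
  deltas=[
    [[-1, -1.0, 1.6, 0, -0.03], [-1, -1.5, 2.8, 0, -0.03], [-1, -1.6, 3.0, 0, -0.03], [-1, -1.2, 2.2, -1.5, -0.033], [-1, 0, 0, -3.5, 0], [-1, 0, 0, -4, 0], [-1, 0, 0, -3.5, 0], [-1, 0, 0, -2.5, 0]],
  ],
)

```text
time_s: 32.8
tcp_pos: [0.4332, -0.0835, 0.1035]
eef_rot: [180.0, 0.1, -15.4]
contact_force: [-0.6, 0.4, -1.4]
gripper_width: 0.0136
gripper_force: 60.0
```

Call:
jog_arm(
  deltas=[
    [[-1, 0, 0, -1, 0], [-1, 0, 0, -0.5, 0], [-1, 0, 0, 0, 0], [-1, 0, 0, 0, 0]],
  ],
)

```text
time_s: 33.3
tcp_pos: [0.4341, -0.0833, 0.091]
eef_rot: [-180.0, -0.1, -15.4]
contact_force: [1.0, 0.3, -2.0]
gripper_width: 0.0136
gripper_force: 60.0
```

Call:
jog_arm(
  deltas=[
    [[-1, 0, 0, -0.5, 0], [-1, 0, 0, -0.3, 0], [-1, 0, 0, -0.2, 0], [-1, 0, 0, 0, 0]],
  ],
)

```text
time_s: 33.8
tcp_pos: [0.4334, -0.0834, 0.08]
eef_rot: [180.0, 0.0, -15.4]
contact_force: [0.2, 0.4, -1.3]
gripper_width: 0.0133
gripper_force: 60.0
```

Call:
jog_arm(
  deltas=[
    [[-1, 0, 0, -0.1, 0], [-1, 0, 0, 0, 0]],
  ],
)

```text
time_s: 34.05
tcp_pos: [0.4334, -0.0834, 0.0797]
eef_rot: [180.0, -0.0, -15.4]
contact_force: [-3.9, 1.6, 7.5]
gripper_width: 0.0135
gripper_force: 60.0
```

Call:
jog_arm(
  deltas=[
    [[-1, 0, 0, -0.05, 0], [-1, 0, 0, 0, 0]],
  ],
)

```text
time_s: 34.3
tcp_pos: [0.4333, -0.0835, 0.0796]
eef_rot: [180.0, -0.0, -15.4]
contact_force: [-7.2, 1.7, 14.9]
gripper_width: 0.0138
gripper_force: 60.0
```

Standing on the bench; ease off, open partly, and rise.

Call:
jog_arm(
  deltas=[
    [[-1, 0, 0, 0.1, 0], [-0.4, 0, 0, 0, 0], [-0.4, 0, 0, 0, 0], [-0.2, 0, 0, 0, 0], [-0.2, 0, 0, 0, 0], [-0.2, 0, 0, 0, 0]],
  ],
)

```text
time_s: 35.05
tcp_pos: [0.4334, -0.0834, 0.0796]
eef_rot: [180.0, 0.0, -15.4]
contact_force: [0.1, 0.6, -0.1]
gripper_width: 0.0349
gripper_force: 0.0
```

Call:
jog_arm(
  deltas=[
    [[-0.2, 0, 0, 1, 0], [-0.2, 0, 0, 3, 0], [-0.2, 0, 0, 4, 0], [-0.2, 0, 0, 5, 0], [-0.2, 0, 0, 5, 0], [-0.2, 2.5, -0.6, 3, 0], [-0.2, 0, 0, 0, 0], [-0.2, 0, 0, 0, 0]],
  ],
)

```text
time_s: 36.05
tcp_pos: [0.4577, -0.0894, 0.2893]
eef_rot: [-180.0, 0.1, -15.4]
contact_force: [-0.3, 0.3, -0.4]
gripper_width: 0.0351
gripper_force: 0.0
```

Run:
```python
from h import *
im,i=snap("e1");g=im.astype(int)
m=np.zeros(g.shape[:2],bool);m[100:215,215:295]=1
w=m&(g.min(2)>130)&(g.max(2)-g.min(2)<40);o=m&(g[:,:,2]-g[:,:,0]>50)
for n,k in(("blade",w),("handle",o)):
    v,u=np.argwhere(k).T;print(n,u.min(),u.max(),v.min(),v.max())
d=np.array([np.cos(-.269),np.sin(-.269),0]);b=np.array([.4333,-.0834,0])
print("pred tip",px("wrist",b+.075*d+[0,0,.0025],i),"handle top",px("wrist",b+[0,0,.116],i),px("wrist",b+[0,0,.05],i))
```

```text
e1 36.05 [ 0.4577 -0.0894  0.2893] [-1.800e+02  5.000e-02 -1.543e+01] [-0.32  0.29 -0.38] [ 13.  -1. -20.  -0. -71.  61.]
blade 241 266 124 186
handle 248 259 175 206
pred tip (np.float64(253.2529176890965), np.float64(124.63196427888448)) handle top (np.float64(253.2266388110434), np.float64(197.7013027396707)) (np.float64(253.2219392473539), np.float64(182.24309711493726))
```

Lifter stands as predicted (tip row 124, handle column 253). Handing in.

```bash
python3 -c "
from plant import r
print(r.close_job())"
```

```text
the job is handed in; nothing more can be done
None
```

The job is handed in at about 36 s on the robot's clock. The plate lies in the recess on the middle neck and was pressed with about 10 N until the force rose firmly, consistent with the gasket being fully home. The lifter stands upright on the bench where it was found. `close_job()` returned no verdict, so I don't know how the run was judged.

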